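# Clear a base plate and set its foot discs on the corners

## Robot

A 7-joint arm with a two-finger parallel gripper is mounted at the origin on the work surface. World frame = base frame: x ahead of the robot, y to its left, z up, the work surface at z = 0. Lengths are in m, angles in rad, forces in N, time in s.
With the tool pointing down it reaches from about 0.425 to 0.925 m from the base axis. Payload 6.8 kg.
Tool frame: the origin (TCP) lies on the mounting face of the last link; the fingertips stand 173 mm ahead of it and the grasp point (between the pads) lies 155 mm ahead of it (grip_point_offset is the distance from the TCP to the grasp point, in m); x points along the fingers, z is the direction in which the jaws open and shut, and the axes are right-handed (so a half turn about x gives the same grasp; the last joint's range is limited). The gripper opens to 85 mm and grips with 20 to 120 N. Pads are 22 mm wide; open, the fingers measure 114 mm over their backs; the gripper's body (76 mm by 85 mm) begins 54 mm behind the grasp point. The pads swing forward as they close: fully open they stand 13 mm farther back than shut.
Start: joints at [-1.421, 0.477, 0.022, 1.555, -0.011, 1.109, -0.083], TCP at [0.172, 0.653, 0.405] pointing down, gripper open.
Joint ranges: [-2.96, 2.96], [-0.34, 2.1], [-1.41, 1.46], [0.24, 2.44], [-1.37, 4.51], [0.17, 1.92], [-2.96, 2.96]. Speed limits (rad/s): [2.39, 2.39, 3.14, 3.14, 3.14, 3.14, 3.14].

## Interface

Orientations are given as a rotation vector (axis times angle).
In Python, from bench import * gives the robot as it stands. The module is installed in compiled form; this text tells all that it offers.
- The arm moves only by the tool servo_tool, never from a script. Its argument "motion" is a list of rows, each a list of 5 numbers: the shift along the tool's x, y, z in m, then the turn about the tool's x in degrees, then the gripper command: -1 is fully open, 1 is shut, values between are in proportion. In form: [[dx, dy, dz, turn, fingers], ...]. A call has 1 to 8 rows; each row is the pose to reach, as a shift and turn from the pose measured when the call began, along the tool's axes at that moment; what a row does not reach only later rows make up. A row lasts 1/10 s, in which the tool goes at most 50 mm and 8.59 degrees, less where a joint would pass 70% of its speed; a pose out of reach is approached as far as the arm can. A call with a gripper value outside its range is refused whole. The fingers move at their own pace and stop on an object; "force" is the grip in N (left out, the last holds). Time passes only in rows, so rows that repeat a pose let the fingers close. It gives the time, the measured TCP pose, the force and the opening at its end, in the units of the state.
- get_obs(): the state, without advancing time (a new reading comes with each control period).
- grab_frame(name): name is "side" or "top" or "wrist"; returns the picture (420x560x3 uint8, red, green, blue); there is no depth.
- camera_params(name): a dict with "mtx" (3x3 intrinsics, pixels), "world_to_cam" (4x4, takes a point from world to camera coordinates); the wrist camera has in their place "T_tool_cam" (4x4, takes a point from camera to tool coordinates, whose origin is the TCP and whose axes are the tool frame's). Camera axes: x right, y down, z forward; pixel columns grow to the right and rows downward; lengths in m; the calibration is good to about 2 mm. A picture is of the moment at which its call begins: read the wrist's pose just before it. camera_params takes no time and is no camera call.
- hand_in(): hands the job in, once; it reports no verdict.
The state is a dict: "clock": time; "joints": joint angles; "qvel": joint speeds; "tau": joint torques, N m; "tcp_pos": TCP position; "orientation": TCP orientation; "contact_force": force on the tool from outside, world axes, zero at the start; "moment": the same for the moment, N m; "grip_width": finger opening in m.
Only numpy, scipy, OpenCV 4.12 (cv2) and the standard library are available. Lean on these libraries where they do the work, as an engineer would, in place of code of your own. Each camera call takes 0.05 s, during which the arm holds its last target. There are 200 camera calls.

## Task

The base plate is needed for a trial fit of its feet: first move the cast bracket off it and stand it in the middle of the round cork trivet, then stand all the aluminium sleeves upright on the low shelf in one neat row along the strip of paper tape, side by side with less than a thumb's width (25 mm) between neighbours. Then lay every steel foot disc flat on the plate, one inside each chalk corner circle (any circles will do if there are fewer discs), and leave the other things on the table where they are.

Things in the scene. Friction and masses are not known exactly. Their poses are not given: they have to be found in the camera images.
- plate_top (a point): centre of the top face of a flat dark steel base plate, 220 x 260 mm (its x by its y) and 10 mm thick, fixed to the table; z up. Its top is 10 mm above the table
- trivet_mid (a point): centre of the top face of a round cork trivet, 160 mm across and 6 mm thick, fixed, on one side of the plate (left or right)
- shelf_mid (a point): middle of the top board of a low pale wooden shelf, 220 x 100 mm and 60 mm high, fixed, on the other side of the plate; its x axis runs along the 220 mm length, y across it, z up. A strip of pale paper tape 46 mm wide runs along the middle of the board, along x
- casting_grip (a point): centre of the upright block-shaped neck of a cast aluminium bracket, 85 mm above its underside. The neck is 56 mm along x and 36 mm along y, and spans heights 52 to 110 mm over the underside (110 is the top); below it a body 80 x 56 mm and a foot flange 110 x 80 mm, 12 mm thick. About 0.65 kg. It starts standing on the plate
- casting_base (a point): centre of the underside of the same cast bracket, z up when it stands
- corner_0 (a point): centre of the thin chalk circle, 76 mm across, on the plate's top at its (-x, +y) corner (plate axes)
- corner_1 (a point): centre of the thin chalk circle, 76 mm across, on the plate's top at its (-x, -y) corner (plate axes)
- corner_2 (a point): centre of the thin chalk circle, 76 mm across, on the plate's top at its (+x, +y) corner (plate axes)
- corner_3 (a point): centre of the thin chalk circle, 76 mm across, on the plate's top at its (+x, -y) corner (plate axes)
- sleeve_0_center (a point): centre (half-way up) of an aluminium spacer sleeve, an upright cylinder 44 mm across and 70 mm tall with a dark bore mark on its top (closed, nothing enters), z along its axis, about 0.19 kg; starts standing on the plate near one of its corners. None if absent
- sleeve_1_center (a point): centre (half-way up) of an aluminium spacer sleeve, an upright cylinder 44 mm across and 70 mm tall with a dark bore mark on its top (closed, nothing enters), z along its axis, about 0.19 kg; starts standing on the plate near one of its corners. None if absent
- sleeve_2_center (a point): centre (half-way up) of an aluminium spacer sleeve, an upright cylinder 44 mm across and 70 mm tall with a dark bore mark on its top (closed, nothing enters), z along its axis, about 0.19 kg; starts standing on the plate near one of its corners. None if absent
- sleeve_3_center (a point): centre (half-way up) of an aluminium spacer sleeve, an upright cylinder 44 mm across and 70 mm tall with a dark bore mark on its top (closed, nothing enters), z along its axis, about 0.19 kg; starts standing on the plate near one of its corners. None if absent
- disc_0_center (a point): centre (half-way up) of a dark steel foot disc, a flat cylinder 56 mm across and 28 mm thick with a small dark centre mark, z along its axis, about 0.5 kg; starts lying on the table beside the plate. None if absent
- disc_1_center (a point): centre (half-way up) of a dark steel foot disc, a flat cylinder 56 mm across and 28 mm thick with a small dark centre mark, z along its axis, about 0.5 kg; starts lying on the table beside the plate. None if absent
- disc_2_center (a point): centre (half-way up) of a dark steel foot disc, a flat cylinder 56 mm across and 28 mm thick with a small dark centre mark, z along its axis, about 0.5 kg; starts lying on the table beside the plate. None if absent
- disc_3_center (a point): centre (half-way up) of a dark steel foot disc, a flat cylinder 56 mm across and 28 mm thick with a small dark centre mark, z along its axis, about 0.5 kg; starts lying on the table beside the plate. None if absent
- bolt_mid (a point): bystander: steel bolt standing on its head, 60 mm tall, 26 mm across; point half-way up
- varnish_mid (a point): bystander: small glass bottle, 32 mm across, 65 mm tall; point half-way up
- mug_mid (a point): bystander: white mug, 80 mm across, 90 mm tall; point half-way up
- washers_mid (a point): bystander: thick steel washer, 44 mm across, 12 mm thick; its centre
- marker_mid (a point): bystander: marker pen lying flat, 130 mm long, 14 mm thick; its centre
There are look-alikes about, which are no part of the job. What is shaped like the part that bears disc_3_center but blue or purple is not meant.

How it is judged:
On the way, in this order (a step that is already met when the one before it is completed fails the run):
1. the cast bracket stands in the middle of the cork trivet (horizontal distance between casting_base and trivet_mid below 0.02 m and angle between casting_base's own z axis and vertical below 0.05 rad and z of casting_base in the frame of trivet_mid between -0.004 and 0.004 m), for 0.2 s.
2. all sleeves stand in a neat row along the tape on the shelf (y of sleeve_0_center in the frame of shelf_mid between -0.012 and 0.012 m and x of sleeve_0_center in the frame of shelf_mid between -0.088 and 0.088 m and z of sleeve_0_center in the frame of shelf_mid between 0.03 and 0.04 m and angle between each of sleeve_0_center, sleeve_1_center, sleeve_2_center, sleeve_3_center's own z axis and vertical below 0.08 rad and (distance between sleeve_0_center and sleeve_1_center below 0.075 m or distance between sleeve_0_center and sleeve_2_center below 0.075 m or distance between sleeve_0_center and sleeve_3_center below 0.075 m) and y of sleeve_1_center in the frame of shelf_mid between -0.012 and 0.012 m and x of sleeve_1_center in the frame of shelf_mid between -0.088 and 0.088 m and z of sleeve_1_center in the frame of shelf_mid between 0.03 and 0.04 m and (distance between sleeve_1_center and sleeve_0_center below 0.075 m or distance between sleeve_1_center and sleeve_2_center below 0.075 m or distance between sleeve_1_center and sleeve_3_center below 0.075 m) and y of sleeve_2_center in the frame of shelf_mid between -0.012 and 0.012 m and x of sleeve_2_center in the frame of shelf_mid between -0.088 and 0.088 m and z of sleeve_2_center in the frame of shelf_mid between 0.03 and 0.04 m and (distance between sleeve_2_center and sleeve_0_center below 0.075 m or distance between sleeve_2_center and sleeve_1_center below 0.075 m or distance between sleeve_2_center and sleeve_3_center below 0.075 m) and y of sleeve_3_center in the frame of shelf_mid between -0.012 and 0.012 m and x of sleeve_3_center in the frame of shelf_mid between -0.088 and 0.088 m and z of sleeve_3_center in the frame of shelf_mid between 0.03 and 0.04 m and (distance between sleeve_3_center and sleeve_0_center below 0.075 m or distance between sleeve_3_center and sleeve_1_center below 0.075 m or distance between sleeve_3_center and sleeve_2_center below 0.075 m) and (distance between any of sleeve_0_center, sleeve_1_center and sleeve_2_center below 0.075 m or distance between any of sleeve_0_center, sleeve_1_center and sleeve_3_center below 0.075 m) and (distance between any of sleeve_0_center, sleeve_2_center and sleeve_1_center below 0.075 m or distance between any of sleeve_0_center, sleeve_2_center and sleeve_3_center below 0.075 m) and (distance between any of sleeve_0_center, sleeve_3_center and sleeve_1_center below 0.075 m or distance between any of sleeve_0_center, sleeve_3_center and sleeve_2_center below 0.075 m)), for 0.2 s.
At the end, for the whole second after the job is handed in: Bracket upright within 20 mm of the trivet's middle; sleeves upright on the shelf, axes within 12 mm of the tape's centre line and 88 mm of its middle, neighbours' axes at most 75 mm apart in one unbroken row; discs flat on the plate, each within 12 mm of a circle's centre; all at rest (all of step 1 and all of step 2 and (horizontal distance between disc_0_center and corner_0 below 0.012 m or horizontal distance between disc_0_center and corner_1 below 0.012 m or horizontal distance between disc_0_center and corner_2 below 0.012 m or horizontal distance between disc_0_center and corner_3 below 0.012 m) and angle between each of disc_0_center, disc_1_center, disc_2_center, disc_3_center's own z axis and vertical below 0.06 rad and z of disc_0_center in the frame of plate_top between 0.01 and 0.018 m and (horizontal distance between disc_1_center and corner_0 below 0.012 m or horizontal distance between disc_1_center and corner_1 below 0.012 m or horizontal distance between disc_1_center and corner_2 below 0.012 m or horizontal distance between disc_1_center and corner_3 below 0.012 m) and z of disc_1_center in the frame of plate_top between 0.01 and 0.018 m and (horizontal distance between disc_2_center and corner_0 below 0.012 m or horizontal distance between disc_2_center and corner_1 below 0.012 m or horizontal distance between disc_2_center and corner_2 below 0.012 m or horizontal distance between disc_2_center and corner_3 below 0.012 m) and z of disc_2_center in the frame of plate_top between 0.01 and 0.018 m and (horizontal distance between disc_3_center and corner_0 below 0.012 m or horizontal distance between disc_3_center and corner_1 below 0.012 m or horizontal distance between disc_3_center and corner_2 below 0.012 m or horizontal distance between disc_3_center and corner_3 below 0.012 m) and z of disc_3_center in the frame of plate_top between 0.01 and 0.018 m and linear speed of each of disc_0, disc_1, disc_2, disc_3, sleeve_0, sleeve_1, sleeve_2, sleeve_3, casting below 0.02 m/s); the robot touches nothing.
It fails at once if a bystander (bolt, bottle, mug, washer, marker) is moved by more than 30 mm (distance of any of bolt_mid, varnish_mid, mug_mid, washers_mid, marker_mid from where it was at the start of the episode above 0.03 m).
Of sleeve_0, sleeve_1, sleeve_2, sleeve_3 only 2 to 3 are there at a start; the rules pass over those that are not, and their reading is None.
Of disc_0, disc_1, disc_2, disc_3 only 3 to 4 are there at a start; the rules pass over those that are not, and their reading is None.
At some moment in a run one of disc_0, disc_1, disc_2, disc_3 may be knocked a few centimetres aside while the robot is not near it.
It also fails if it takes over 210 s, if anything falls off the work surface, if the arm or the gripper's body presses on something with over 40 N, if the wrist force passes 120 N, or if a joint passes its speed limit or range.

## Working session

There is one attempt and no reset: what is moved stays moved. The work goes in short steps, Python scripts to look and compute and a tool call to move; the robot and the scene stay as the last step left them, time stands still between calls to the robot, and variables do not carry over. Pictures are saved under pics/ and viewed, about 12 in all and at most 16, crops included, and the job is handed in when it is done.

Besides the shell and the picture viewer there is one more tool, called after "Emit:" in YAML: its name, and indented under it one key for each argument. servo_tool: Moves the arm, as the interface text tells. Its arguments: {"type":"object","properties":{"motion":{"type":"array","items":{"type":"array","items":{"type":"number"}}},"force":{"type":"number"}},"required":["motion"]}

```bash
mkdir -p pics; cat > h.py <<'E'
from bench import *
import numpy as np, cv2
from scipy.spatial.transform import Rotation as R
def pose():
    o=get_obs(); return np.array(o['tcp_pos']),R.from_rotvec(o['orientation']).as_matrix(),o
def save(n,img): cv2.imwrite(f'pics/{n}.png',cv2.cvtColor(img,cv2.COLOR_RGB2BGR))
def ray(cam,uv,z,po=None):
    c=camera_params(cam);K=np.array(c['mtx'])
    if cam=='wrist':
        T=np.eye(4);p,r=po;T[:3,:3]=r;T[:3,3]=p;M=T@np.array(c['T_tool_cam'])
    else: M=np.linalg.inv(np.array(c['world_to_cam']))
    d=M[:3,:3]@np.linalg.solve(K,[uv[0],uv[1],1]);o=M[:3,3]
    return o+d*(z-o[2])/d[2]
def proj(cam,P,po=None):
    c=camera_params(cam);K=np.array(c['mtx'])
    if cam=='wrist':
        T=np.eye(4);p,r=po;T[:3,:3]=r;T[:3,3]=p;M=np.linalg.inv(T@np.array(c['T_tool_cam']))
    else: M=np.array(c['world_to_cam'])
    q=K@(M[:3,:3]@np.array(P)+M[:3,3]);return q[:2]/q[2]
E
python3 - <<'E'
from h import *
np.set_printoptions(precision=3,suppress=True)
p,r,o=pose();print(p,r,o['grip_width'])
for n in('side','top'):
    im=grab_frame(n);save(n+'0',im);np.save(n+'0.npy',im);c=camera_params(n);print(n,np.linalg.inv(np.array(c['world_to_cam'])),c['mtx'])
    if n=='top':save('top0_v',cv2.resize(im,(800,600),interpolation=cv2.INTER_CUBIC))
print(camera_params('wrist'))
E
```

```text
[0.172 0.652 0.404] [[-0.    -0.967  0.255]
 [-0.002  0.255  0.967]
 [-1.    -0.    -0.002]] 0.08537989169848148
side [[ 0.779 -0.48   0.404  0.096]
 [-0.627 -0.611  0.483 -0.547]
 [ 0.015 -0.629 -0.777  0.988]
 [ 0.     0.     0.     1.   ]] [[419.481   0.    287.727]
 [  0.    419.481 210.569]
 [  0.      0.      1.   ]]
top [[ 0.027 -0.989  0.143  0.408]
 [-0.999 -0.03  -0.021  0.025]
 [ 0.025 -0.143 -0.989  1.123]
 [ 0.     0.     0.     1.   ]] [[422.414   0.    271.337]
 [  0.    422.414 197.659]
 [  0.      0.      1.   ]]
{'mtx': array([[301.447,   0.   , 277.133],
       [  0.   , 301.447, 209.807],
       [  0.   ,   0.   ,   1.   ]]), 'T_tool_cam': array([[ 0.001, -0.279,  0.96 ,  0.032],
       [-0.   , -0.96 , -0.279,  0.072],
       [ 1.   ,  0.   , -0.001, -0.   ],
       [ 0.   ,  0.   ,  0.   ,  1.   ]])}
```

View pics/top0_v.png

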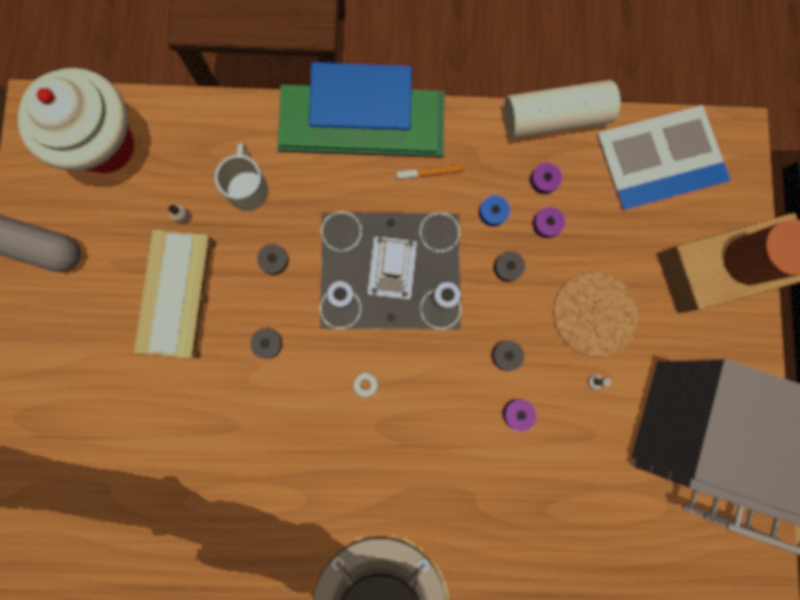

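View pics/side0.png

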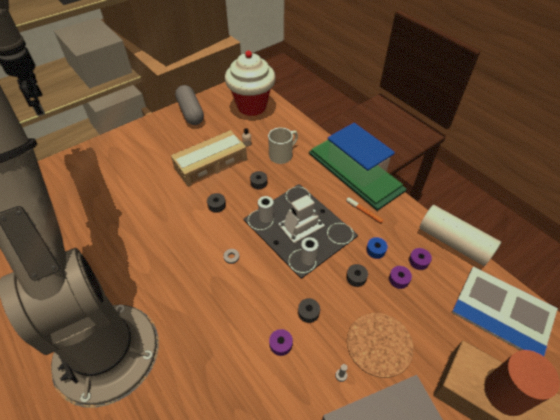

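The top view (800x600) shows:
- The plate is near (390,270), with the bracket at (392,262) and two sleeves at (340,293) and (447,294).
- The trivet is on the right at (596,313) and the shelf on the left at (172,293).
- Dark grey disc candidates are at (272,259), (266,343), (510,266) and (508,355). They fit the steel discs.
- Rejected look-alikes: purple at (547,178), (549,222) and (520,415), and blue at (495,210).

Next I'll measure these and check them in an enlarged crop.

```bash
cat > m.py <<'E'
from h import *
np.set_printoptions(precision=4,suppress=True)
im=np.load('top0.npy');s=560/800
hsv=cv2.cvtColor(im,cv2.COLOR_RGB2HSV)
def blob(m,c,rad,z):
    mm=np.zeros(m.shape,np.uint8);cv2.circle(mm,tuple(int(v*s) for v in c),rad,255,-1)
    mm&=m.astype(np.uint8)*255
    n,l,st,ce=cv2.connectedComponentsWithStats(mm);k=1+np.argmax(st[1:,4])
    ct=max(cv2.findContours((l==k).astype(np.uint8),0,2)[0],key=cv2.contourArea)
    return ct,st[k,4]
H,S,V=[hsv[...,i].astype(int) for i in range(3)]
def rect(ct,z):
    b=cv2.boxPoints(cv2.minAreaRect(ct));w=np.array([ray('top',q,z) for q in b])[:,:2]
    e=w[1]-w[0],w[2]-w[1];return w.mean(0),[(np.linalg.norm(x),np.degrees(np.arctan2(x[1],x[0]))%180) for x in e]
def circ(ct,z):
    (c,r)=cv2.minEnclosingCircle(ct);M=cv2.moments(cv2.convexHull(ct));c2=(M['m10']/M['m00'],M['m01']/M['m00'])
    return np.array(c2),r,ray('top',c2,z)[:2]
grey=(S<90)&(V<110)
for c in[(272,259),(266,343),(510,266),(508,355)]:
    ct,a=blob(grey,c,14,.02);print('disc',a,*circ(ct,.016))
ct,a=blob((S<90)&(V<110),(390,270),75,0);print('plate',a,rect(ct,.01))
# chalk circles / bore marks
for c in[(340,293),(447,294)]:
    ct,a=blob((V<70),c,6,0);print('bore',a,*circ(ct,.08))
ct,a=blob((S>100)&(V>0),(596,313),45,0)
ct,a=blob((S<100)&(V>130),(172,293),60,0);print('tape',a,rect(ct,.06))
print(hsv[int(313*s),int(596*s)],hsv[int(313*s),int(540*s)],hsv[int(265*s),int(272*s)])
save('crop1',cv2.resize(im[140:250,85:400],(800,280),interpolation=cv2.INTER_CUBIC))
save('crop1',np.vstack([cv2.resize(im[140:240,215:335],(540,450),interpolation=cv2.INTER_CUBIC)]))
pl=cv2.resize(im[145:235,220:330],(660,540),interpolation=cv2.INTER_CUBIC)
save('crop1',cv2.convertScaleAbs(pl,alpha=1.1))
E
python3 m.py
```

```text
disc 313 [190.4403 180.8748] 10.13890266418457 [0.6067 0.2169]
disc 326 [185.8715 239.8753] 10.24899959564209 [0.4507 0.2203]
disc 308 [356.3386 185.8936] 10.069311141967773 [ 0.6071 -0.2251]
disc 330 [355.2152 248.5642] 10.338300704956055 [ 0.4405 -0.2219]
plate 4300 (array([ 0.5941, -0.0025]), [(np.float64(0.21400240929890874), np.float64(1.4530674612403276)), (np.float64(0.25854000004729505), np.float64(90.9016467133981))])
bore 31 [237.5333 205.4519] 2.9155757427215576 [0.5369 0.0861]
bore 34 [312.9497 205.8805] 3.1623775959014893 [ 0.5415 -0.1018]
tape 2243 (array([0.5319, 0.375 ]), [(np.float64(0.21647131658857968), np.float64(176.25004532860507)), (np.float64(0.07522202572860949), np.float64(83.14870673938807))])
[ 15 144 167] [ 14 165 172] [19 35 81]
```

View pics/crop1.png

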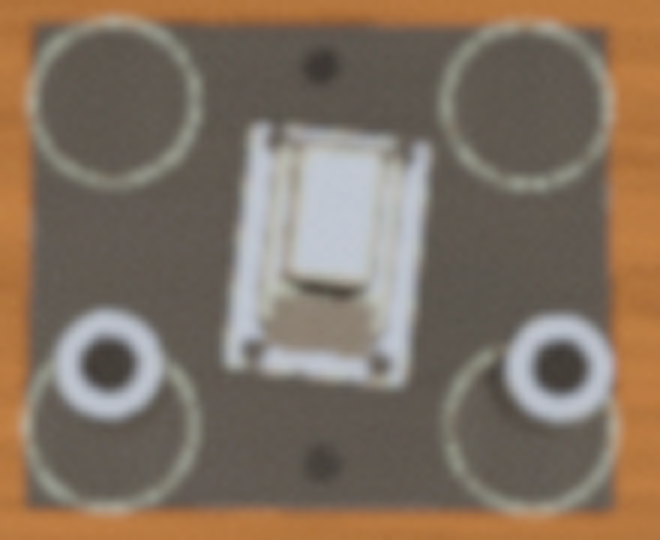

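The crop confirms the bracket neck top is centred near crop (335,212), with its flange near (329,255). The chalk circles are near (115,102), (526,105), (530,428) and (111,425).

```bash
cat >> m.py <<'E'
print('----')
f=lambda x,y,z:ray('top',(220+(x-2.5)/6,145+(y-2.5)/6),z)[:2]
print('neck',f(335,212,.12),'flange',f(329,255,.022))
a,b=f(298,207,.12),f(374,217,.12);print('neck w',b-a);a,b=f(237,245,.022),f(420,265,.022);print('fl y dir',np.degrees(np.arctan2(*(a-b)[::-1])),np.linalg.norm(a-b))
C=np.array([f(x,y,.01) for x,y in[(115,102),(526,105),(530,428),(111,425)]]);print('circles',C,C.mean(0))
print('trivet',ray('top',(596.5*s,313.5*s),.006)[:2],'wid',ray('top',(555*s,313.5*s),.006)[:2]-ray('top',(638*s,313.5*s),.006)[:2])
for y in(240,270,293,320,345):print('shelf row',y,hsv[int(y*s),92:150:2,1])
for c,z in[((240,178),.09),((178,213),.03),((599,381),.03),((430,172),.01),((365,385),.012)]:print(ray('top',(c[0]*s,c[1]*s),z)[:2])
E
python3 m.py|sed -n '/----/,$p'
```

```text
----
neck [ 0.5969 -0.0052] flange [ 0.596 -0.006]
neck w [-0.0031 -0.0307]
fl y dir 85.47415341894109 0.08115409185875198
circles [[ 0.6646  0.0914]
 [ 0.6693 -0.0933]
 [ 0.5233 -0.0972]
 [ 0.5191  0.0877]] [ 0.594  -0.0029]
trivet [ 0.5229 -0.3919] wid [-0.0046  0.1569]
shelf row 240 [167 166 166 166 165 167 160 117 106 106 110 103  36  19  17  18  18  17
  17  16  16  47  95  93  97 103 113 130 162]
shelf row 270 [165 168 168 168 163 135 109 106 107 103  68  24  20  18  17  17  17  17
  17  25  82  92  97 100 109 122 129 175 171]
shelf row 293 [166 164 168 162 125 107 107 106 101  45  21  17  18  21  21  21  18  21
  33  88  94  99 101 108 126 151 174 166 164]
shelf row 320 [164 164 147 115 107 106 105  82  23  16  17  16  16  18  18  17  21  55
  92  91  98 101 113 129 161 177 168 166 166]
shelf row 345 [161 129 110 106 104 103  64  23  18  18  16  17  18  17  18  17  71  95
  90 101 100 116 139 172 169 166 165 166 167]
[0.7355 0.2681]
[0.6837 0.3917]
[ 0.3983 -0.3847]
[ 0.7855 -0.0744]
[0.3795 0.0371]
```

```bash
cat >> m.py <<'E'
ct,a=blob((S<58)&(V>100),(172,293),66,0);print('tape',a,rect(ct,.06))
E
python3 m.py|tail -1
cat > go.py <<'E'
import sys
from h import *
# x y z(TCP) heading of jaw axis (deg)
x,y,z,h=map(float,sys.argv[1:5]);p,r,o=pose()
d=r.T@(np.array([x,y,z])-p);h0=np.degrees(np.arctan2(r[1,2],r[0,2]));t=(h0-h+90)%180-90
print('shift',d.round(4),'turn',round(t,2),'| pos',p.round(4),'h',round(h0,1),'tilt',r[2].round(3),'w',round(o['grip_width'],4),'F',np.round(o['contact_force'],1),'q7',round(o['joints'][6],2),'t',round(o['clock'],2))
E
python3 go.py .5965 -.0056 .40 85.5
```

```text
tape 1579 (array([0.5327, 0.3842]), [(np.float64(0.21167405216768187), np.float64(176.49055777874057)), (np.float64(0.04865304106154588), np.float64(83.42390385738229))])
shift [ 0.0048 -0.5782 -0.5281] turn -10.27 | pos [0.172  0.6524 0.4038] h 75.2 tilt [-1.    -0.    -0.002] w 0.0853 F [-0.2  0.3 -0.5] q7 -0.08 t 0.1
```

Emit:
servo_tool:
  motion:
    - [0.005, -0.578, -0.528, -10.3, -1]
    - [0.005, -0.578, -0.528, -10.3, -1]
    - [0.005, -0.578, -0.528, -10.3, -1]
    - [0.005, -0.578, -0.528, -10.3, -1]
    - [0.005, -0.578, -0.528, -10.3, -1]
    - [0.005, -0.578, -0.528, -10.3, -1]
    - [0.005, -0.578, -0.528, -10.3, -1]
    - [0.005, -0.578, -0.528, -10.3, -1]

```text
clock: 0.9
tcp_pos: [0.3894, 0.3145, 0.4021]
orientation: [-1.153, 1.247, 1.151]
contact_force: [0.9, 1.2, 0.6]
grip_width: 0.085
```

```bash
python3 go.py .5965 -.0056 .38 85.5
```

```text
shift [ 0.0225 -0.2314 -0.303 ] turn 0.04 | pos [0.3894 0.3145 0.4021] h 85.5 tilt [-1.     0.    -0.002] w 0.085 F [0.9 1.2 0.6] q7 0.72 t 0.9
```

Emit:
servo_tool:
  motion:
    - [0.022, -0.231, -0.303, 0, -1]
    - [0.022, -0.231, -0.303, 0, -1]
    - [0.022, -0.231, -0.303, 0, -1]
    - [0.022, -0.231, -0.303, 0, -1]
    - [0.022, -0.231, -0.303, 0, -1]
    - [0.022, -0.231, -0.303, 0, -1]
    - [0.022, -0.231, -0.303, 0, -1]
    - [0.022, -0.231, -0.303, 0, -1]

```text
clock: 1.7
tcp_pos: [0.5971, -0.0094, 0.3801]
orientation: [-1.151, 1.249, 1.148]
contact_force: [-0.4, 0.2, -0.6]
grip_width: 0.0851
```

Emit:
servo_tool:
  motion:
    - [0, 0, 0, 0, -1]
    - [0, 0, 0, 0, -1]

```text
clock: 1.9
tcp_pos: [0.597, -0.0103, 0.3795]
orientation: [-1.149, 1.251, 1.147]
contact_force: [0.1, 0.7, 0.1]
grip_width: 0.0856
```

```bash
python3 go.py .5965 -.0056 .25 85.5; python3 - <<'E'
from h import *
p,r,o=pose();im=grab_frame('wrist')
for P in[(.5965,-.0056,.12),(.5965-.028,-.0056+.0,.12)]:
    cv2.drawMarker(im,tuple(int(v) for v in proj('wrist',P,(p,r))),(255,0,0),0,8,1)
save('w1',im)
E
```

```text
shift [0.1295 0.0007 0.0052] turn -0.28 | pos [ 0.597  -0.0103  0.3795] h 85.2 tilt [-1.     0.002 -0.004] w 0.0856 F [0.1 0.7 0.1] q7 1.53 t 1.9
```

View pics/w1.png

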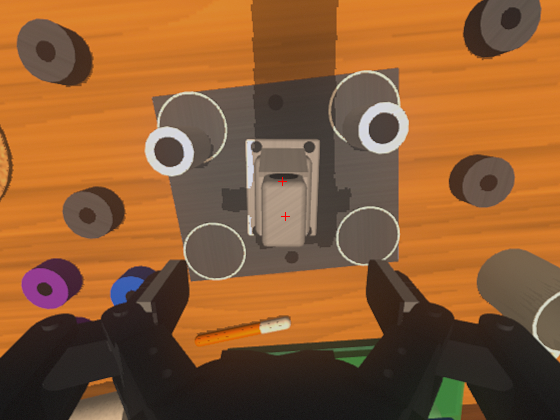

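The wrist view shows the projected neck centre (red cross at 285,216) on the neck, which is between the fingers. I'll descend now.

Emit:
servo_tool:
  motion:
    - [0.04, 0, 0.005, 0, -1]
    - [0.08, 0, 0.005, 0, -1]
    - [0.11, 0, 0.005, 0, -1]
    - [0.129, 0, 0.005, 0, -1]
    - [0.129, 0, 0.005, 0, -1]
    - [0.129, 0, 0.005, 0, -1]

```text
clock: 2.55
tcp_pos: [0.5967, -0.0026, 0.2511]
orientation: [-1.152, 1.248, 1.151]
contact_force: [1.3, -0.6, 1.3]
grip_width: 0.0853
```

Emit:
servo_tool:
  motion:
    - [0, 0, 0, 0, 0]
    - [0, 0, 0, 0, 1]
    - [0, 0, 0, 0, 1]
    - [0, 0, 0, 0, 1]
    - [0, 0, 0, 0, 1]
    - [0, 0, 0, 0, 1]
    - [0, 0, 0, 0, 1]
  force: 70

```text
clock: 3.25
tcp_pos: [0.5971, -0.0032, 0.2521]
orientation: [-1.152, 1.248, 1.15]
contact_force: [-1.7, -1.5, 5.5]
grip_width: 0.0353
```

```bash
python3 go.py .5965 -.0056 .37 85.5;
```

```text
shift [-0.1179  0.0004 -0.0027] turn -0.05 | pos [ 0.5971 -0.0032  0.2521] h 85.5 tilt [-1.     0.    -0.002] w 0.0353 F [-1.7 -1.5  5.5] q7 1.58 t 3.25
```

Gripped at 35 mm. I'll lift straight up.

Emit:
servo_tool:
  motion:
    - [-0.015, 0, 0, 0, 1]
    - [-0.045, 0, 0, 0, 1]
    - [-0.085, 0, 0, 0, 1]
    - [-0.115, 0, 0, 0, 1]
    - [-0.118, 0, 0, 0, 1]
    - [-0.118, 0, 0, 0, 1]

```text
clock: 3.85
tcp_pos: [0.5968, -0.0028, 0.3703]
orientation: [-1.152, 1.247, 1.15]
contact_force: [-0.7, 0.9, -6.3]
grip_width: 0.0352
```

```bash
python3 go.py .5235 -.390 .37 85.5
```

```text
shift [ 0.0009  0.0424 -0.3917] turn -0.04 | pos [ 0.5968 -0.0028  0.3703] h 85.5 tilt [-1.     0.    -0.002] w 0.0352 F [-0.7  0.9 -6.3] q7 1.53 t 3.85
```

Emit:
servo_tool:
  motion:
    - [0, 0.002, -0.02, 0, 1]
    - [0, 0.006, -0.055, 0, 1]
    - [0, 0.011, -0.1, 0, 1]
    - [0, 0.016, -0.15, 0, 1]
    - [0, 0.022, -0.2, 0, 1]
    - [0, 0.027, -0.25, 0, 1]
    - [0, 0.032, -0.3, 0, 1]
    - [0, 0.037, -0.34, 0, 1]

```text
clock: 4.65
tcp_pos: [0.531, -0.3412, 0.3681]
orientation: [-1.148, 1.251, 1.152]
contact_force: [0.8, 0.1, -5.4]
grip_width: 0.0354
```

Emit:
servo_tool:
  motion:
    - [0, 0.003, -0.025, 0, 1]
    - [0, 0.005, -0.044, 0, 1]
    - [0, 0.005, -0.05, 0, 1]
    - [0, 0.005, -0.05, 0, 1]

```text
clock: 5.05
tcp_pos: [0.5214, -0.3907, 0.3661]
orientation: [-1.144, 1.252, 1.154]
contact_force: [0.0, 0.7, -5.0]
grip_width: 0.0354
```

```bash
python3 go.py .5235 -.390 .2495 85.5; python3 - <<'E'
from h import *
p,r,o=pose();im=grab_frame('wrist')
for a in np.linspace(0,2*np.pi,24):
    cv2.drawMarker(im,tuple(int(v) for v in proj('wrist',(.5235+.08*np.cos(a),-.39+.08*np.sin(a),.006),(p,r))),(255,0,0),0,6,1)
save('w2',im)
E
```

```text
shift [ 0.1166 -0.0029  0.0008] turn -0.22 | pos [ 0.5214 -0.3907  0.3661] h 85.3 tilt [-1.     0.008  0.   ] w 0.0354 F [ 0.   0.7 -5. ] q7 2.23 t 5.05
```

View pics/w2.png

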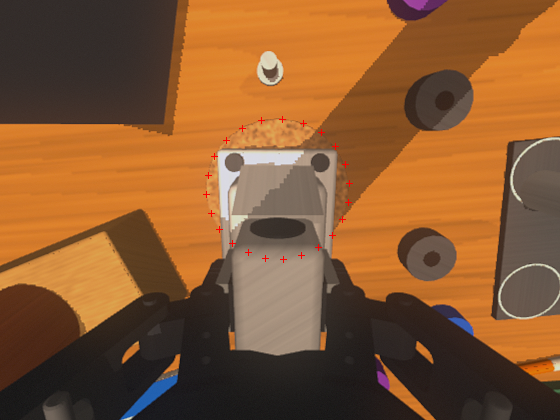

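The circle projected from my trivet estimate lies on the cork's edge, centred near (279,190). I'll lower the bracket there.

Emit:
servo_tool:
  motion:
    - [0.03, -0.003, 0, 0, 1]
    - [0.065, -0.003, 0.001, 0, 1]
    - [0.095, -0.003, 0.001, 0, 1]
    - [0.112, -0.003, 0.001, 0, 1]
    - [0.117, -0.003, 0.001, 0, 1]
    - [0.117, -0.003, 0.001, 0, 1]
    - [0.117, -0.003, 0.001, 0, 1]

```text
clock: 5.8
tcp_pos: [0.5253, -0.3883, 0.2504]
orientation: [-1.148, 1.249, 1.154]
contact_force: [-0.0, 0.0, -5.2]
grip_width: 0.0349
```

```bash
python3 go.py .5235 -.390 .2482 85.5
```

```text
shift [ 0.0022  0.0016 -0.0019] turn -0.06 | pos [ 0.5253 -0.3883  0.2504] h 85.4 tilt [-1.     0.005  0.   ] w 0.0349 F [-0.   0.  -5.2] q7 2.27 t 5.8
```

Emit:
servo_tool:
  motion:
    - [0.002, 0, -0.001, 0, 1]
    - [0.003, 0, -0.001, 0, 1]
    - [0.003, 0, -0.001, 0, 1]
    - [0.003, 0, -0.001, 0, 0.6]
    - [0.003, 0, -0.001, 0, 0]
    - [0.003, 0, -0.001, 0, -1]
    - [0.003, 0, -0.001, 0, -1]
    - [0.003, 0, -0.001, 0, -1]

```text
clock: 6.6
tcp_pos: [0.5252, -0.3894, 0.2475]
orientation: [-1.148, 1.249, 1.154]
contact_force: [-0.0, -0.4, 0.4]
grip_width: 0.0837
```

Emit:
servo_tool:
  motion:
    - [-0.03, 0, 0, 0, -1]
    - [-0.07, 0, 0, 0, -1]
    - [-0.11, 0, 0, 0, -1]
    - [-0.13, 0, 0, 0, -1]
    - [-0.13, 0, 0, 0, -1]
    - [-0.13, 0, 0, 0, -1]

```text
clock: 7.2
tcp_pos: [0.5258, -0.3893, 0.3775]
orientation: [-1.148, 1.249, 1.154]
contact_force: [-1.1, 0.2, -0.9]
grip_width: 0.0855
```

```bash
python3 go.py .5415 -.1018 .36 86.5;python3 - <<'E'
from h import *
p,r,o=pose();im=grab_frame('wrist');save('w3',im)
t=grab_frame('top');np.save('top1.npy',t)
save('w3',np.hstack([cv2.resize(im,(400,300)),cv2.resize(t[160:265,350:490],(400,300),interpolation=cv2.INTER_CUBIC)]))
E
```

```text
shift [0.0176 0.0071 0.2878] turn -1.05 | pos [ 0.5258 -0.3893  0.3775] h 85.4 tilt [-1.     0.005  0.   ] w 0.0855 F [-1.1  0.2 -0.9] q7 2.22 t 7.2
```

View pics/w3.png

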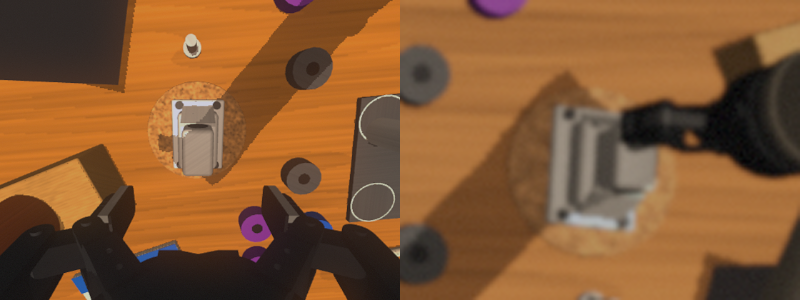

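The bracket stands upright, centred on the trivet (wrist view about (199,135) against trivet (197,132)). Next is the right-hand sleeve.

Emit:
servo_tool:
  motion:
    - [0, 0.007, 0.288, -1, -1]
    - [0, 0.007, 0.288, -1, -1]
    - [0, 0.007, 0.288, -1, -1]
    - [0, 0.007, 0.288, -1, -1]
    - [0, 0.007, 0.288, -1, -1]
    - [0, 0.007, 0.288, -1, -1]
    - [0.017, 0.007, 0.288, -1, -1]
    - [0.017, 0.007, 0.288, -1, -1]

```text
clock: 8.1
tcp_pos: [0.5404, -0.0995, 0.3567]
orientation: [-1.158, 1.244, 1.176]
contact_force: [-1.4, -0.7, -0.3]
grip_width: 0.0853
```

Emit:
servo_tool:
  motion:
    - [0, 0, 0, 0, -1]
    - [0, 0, 0, 0, -1]

```text
clock: 8.3
tcp_pos: [0.5401, -0.1005, 0.3564]
orientation: [-1.157, 1.247, 1.175]
contact_force: [0.7, 0.5, 0.5]
grip_width: 0.0856
```

```bash
cat > bore.py <<'E'
import sys
from h import *
# expected point x y z ; find dark mark near it in wrist view
P=np.array(list(map(float,sys.argv[1:4])));p,r,o=pose();im=grab_frame('wrist')
uv=proj('wrist',P,(p,r));H=cv2.cvtColor(im,cv2.COLOR_RGB2HSV);thr=int(sys.argv[4])
m=np.zeros(im.shape[:2],np.uint8);cv2.circle(m,tuple(int(v) for v in uv),30,1,-1);m&=(H[...,2]<thr)&(H[...,1]<120)
n,l,st,ce=cv2.connectedComponentsWithStats(m)
for k in range(1,n):
    if st[k,4]>40:print('blob',st[k,4],ce[k].round(1),'world',ray('wrist',ce[k],P[2],(p,r)).round(4))
print('uv',uv.round(1),'V row',H[int(uv[1]),int(uv[0])-24:int(uv[0])+25:4,2])
E
python3 bore.py .5415 -.1018 .08 80; python3 go.py .5415 -.1018 .205 86.5
```

```text
blob 645 [274.4 216.6] world [ 0.5414 -0.1033  0.08  ]
blob 343 [291.9 231.2] world [ 0.5554 -0.089   0.08  ]
uv [276.1 216.7] V row [182 192  66  68  66  66  63  61  61  56 184 190 102]
shift [ 0.1517 -0.0033 -0.0013] turn 0.02 | pos [ 0.5402 -0.1006  0.3567] h 86.5 tilt [-1.     0.013  0.001] w 0.0856 F [0.4 0.3 0.5] q7 1.72 t 8.35
```

Emit:
servo_tool:
  motion:
    - [0.04, -0.003, -0.002, 0, -1]
    - [0.085, -0.003, -0.002, 0, -1]
    - [0.125, -0.003, -0.002, 0, -1]
    - [0.15, -0.003, -0.002, 0, -1]
    - [0.152, -0.003, -0.002, 0, -1]
    - [0.152, -0.003, -0.002, 0, -1]

```text
clock: 8.95
tcp_pos: [0.5414, -0.1033, 0.205]
orientation: [-1.156, 1.247, 1.174]
contact_force: [0.3, -0.2, 0.2]
grip_width: 0.0855
```

Emit:
servo_tool:
  motion:
    - [0, 0, 0, 0, 0]
    - [0, 0, 0, 0, 1]
    - [0, 0, 0, 0, 1]
    - [0, 0, 0, 0, 1]
    - [0, 0, 0, 0, 1]
    - [0, 0, 0, 0, 1]
  force: 40

```text
clock: 9.55
tcp_pos: [0.542, -0.1034, 0.2065]
orientation: [-1.157, 1.245, 1.172]
contact_force: [-1.9, 1.1, 7.5]
grip_width: 0.0429
```

Emit:
servo_tool:
  motion:
    - [-0.02, 0, 0, 0, 1]
    - [-0.06, 0, 0, 0, 1]
    - [-0.105, 0, 0, 0, 1]
    - [-0.145, 0, 0, 0, 1]
    - [-0.155, 0, 0, 0, 1]
    - [-0.155, 0, 0, 0, 1]

```text
clock: 10.15
tcp_pos: [0.5439, -0.1037, 0.3633]
orientation: [-1.159, 1.242, 1.169]
contact_force: [0.6, 0.2, -1.4]
grip_width: 0.0433
```

```bash
python3 go.py .503 .386 .36 86.5
```

```text
shift [0.0045 0.0711 0.4862] turn -0.05 | pos [ 0.5439 -0.1037  0.3633] h 86.5 tilt [-1.     0.007  0.001] w 0.0433 F [ 0.6  0.2 -1.4] q7 1.73 t 10.15
```

Emit:
servo_tool:
  motion:
    - [0, 0.004, 0.025, 0, 1]
    - [0, 0.01, 0.07, 0, 1]
    - [0, 0.017, 0.12, 0, 1]
    - [0, 0.025, 0.17, 0, 1]
    - [0, 0.032, 0.22, 0, 1]
    - [0, 0.039, 0.27, 0, 1]
    - [0, 0.046, 0.32, 0, 1]
    - [0, 0.052, 0.36, 0, 1]

```text
clock: 10.95
tcp_pos: [0.5127, 0.2615, 0.3618]
orientation: [-1.16, 1.244, 1.173]
contact_force: [0.5, 0.4, -2.0]
grip_width: 0.0432
```

Emit:
servo_tool:
  motion:
    - [0, 0.007, 0.045, 0, 1]
    - [0, 0.013, 0.085, 0, 1]
    - [0, 0.019, 0.12, 0, 1]
    - [0, 0.02, 0.128, 0, 1]
    - [0, 0.02, 0.128, 0, 1]
    - [0, 0.02, 0.128, 0, 1]

```text
clock: 11.55
tcp_pos: [0.5005, 0.3888, 0.3603]
orientation: [-1.16, 1.249, 1.171]
contact_force: [2.0, -0.5, -1.8]
grip_width: 0.0432
```

```bash
python3 go.py .5018 .3861 .30 86.5;python3 - <<'E'
from h import *
p,r,o=pose();im=grab_frame('wrist')
u=np.array([np.cos(np.radians(-3.5)),np.sin(np.radians(-3.5)),0]);v=np.array([-u[1],u[0],0]);c=np.array([.5327,.3842,.06])
for a,b in[(-.11,-.023),(0,-.023),(.11,-.023),(-.11,.023),(0,.023),(.11,.023),(.11,.05),(-.11,.05),(.11,-.05),(-.11,-.05),(0,0)]:
    cv2.drawMarker(im,tuple(int(q) for q in proj('wrist',c+a*u+b*v,(p,r))),(255,0,0),0,9,1)
save('w4',im)
E
```

```text
shift [ 0.0603 -0.0022 -0.0024] turn -0.01 | pos [0.5005 0.3888 0.3603] h 86.5 tilt [-1.     0.012 -0.003] w 0.0432 F [ 2.  -0.5 -1.8] q7 0.84 t 11.55
```

View pics/w4.png

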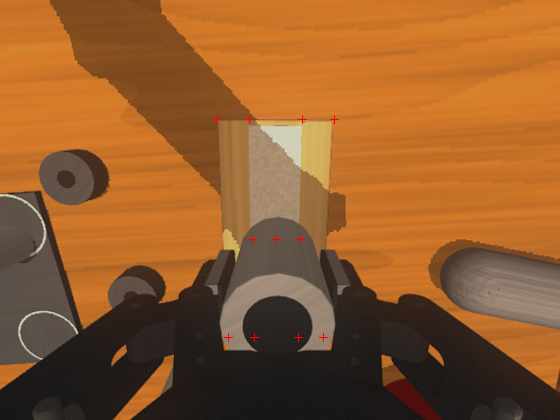

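The projected shelf and tape markers lie on the shelf's near edge and on the tape edges (249 and 302 px at row 120), so the estimate holds. I'll lower the sleeve.

Emit:
servo_tool:
  motion:
    - [0.02, -0.001, -0.001, 0, 1]
    - [0.05, -0.002, -0.002, 0, 1]
    - [0.08, -0.002, -0.002, 0, 1]
    - [0.097, -0.002, -0.002, 0, 1]
    - [0.102, -0.002, -0.002, 0, 1]
    - [0.102, -0.002, -0.002, 0, 1]
    - [0.102, -0.002, -0.002, 0, 1]

```text
clock: 12.3
tcp_pos: [0.5024, 0.3855, 0.2599]
orientation: [-1.158, 1.247, 1.169]
contact_force: [-0.0, 0.1, -1.4]
grip_width: 0.0434
```

```bash
python3 go.py .5018 .3861 .2560 86.5
```

```text
shift [0.0039 0.0006 0.0006] turn -0.15 | pos [0.5024 0.3855 0.2599] h 86.3 tilt [-1.     0.01  -0.002] w 0.0434 F [-0.   0.1 -1.4] q7 0.87 t 12.3
```

Emit:
servo_tool:
  motion:
    - [0.002, 0, 0, 0, 1]
    - [0.004, 0, 0, 0, 1]
    - [0.004, 0, 0, 0, 1]
    - [0.004, 0, 0, 0, 0]
    - [0.004, 0, 0, 0, -1]
    - [0.004, 0, 0, 0, -1]
    - [0.004, 0, 0, 0, -1]
    - [0.004, 0, 0, 0, -1]

```text
clock: 13.1
tcp_pos: [0.5023, 0.3855, 0.2558]
orientation: [-1.158, 1.247, 1.169]
contact_force: [-0.0, -0.6, 0.6]
grip_width: 0.0855
```

Emit:
servo_tool:
  motion:
    - [-0.02, 0, 0, 0, -1]
    - [-0.06, 0, 0, 0, -1]
    - [-0.1, 0, 0, 0, -1]
    - [-0.125, 0, 0, 0, -1]
    - [-0.13, 0, 0, 0, -1]
    - [-0.13, 0, 0, 0, -1]

```text
clock: 13.7
tcp_pos: [0.5036, 0.3857, 0.3865]
orientation: [-1.158, 1.245, 1.169]
contact_force: [0.6, 0.2, -0.0]
grip_width: 0.0853
```

```bash
python3 bore.py .5018 .3861 .13 80; python3 go.py .5369 .0861 .36 86.5
```

```text
blob 772 [276.8 219.5] world [0.5026 0.3848 0.13  ]
uv [278.4 218.4] V row [147 154  58  59  60  58  60  59  58  59 141 151 154]
shift [ 0.0252 -0.0528 -0.2966] turn -0.13 | pos [0.5033 0.3855 0.3851] h 86.4 tilt [-1.     0.011 -0.002] w 0.0855 F [-0.8 -0.3 -1.1] q7 0.84 t 13.75
```

Placed at (0.5026, 0.3848), standing. On to the second sleeve.

Emit:
servo_tool:
  motion:
    - [0.0, -0.053, -0.297, 0, -1]
    - [0.0, -0.053, -0.297, 0, -1]
    - [0.0, -0.053, -0.297, 0, -1]
    - [0.0, -0.053, -0.297, 0, -1]
    - [0.0, -0.053, -0.297, 0, -1]
    - [0.0, -0.053, -0.297, 0, -1]
    - [0.025, -0.053, -0.297, 0, -1]
    - [0.025, -0.053, -0.297, 0, -1]

```text
clock: 14.55
tcp_pos: [0.5354, 0.0838, 0.3564]
orientation: [-1.154, 1.257, 1.171]
contact_force: [-0.6, 0.5, -1.3]
grip_width: 0.0855
```

Emit:
servo_tool:
  motion:
    - [0, 0, 0, 0, -1]
    - [0, 0, 0, 0, -1]

```text
clock: 14.75
tcp_pos: [0.5351, 0.0851, 0.3559]
orientation: [-1.155, 1.257, 1.173]
contact_force: [0.3, -1.4, 0.6]
grip_width: 0.0855
```

```bash
python3 bore.py .5369 .0861 .08 80; python3 go.py .5369 .0861 .205 86.5
```

```text
blob 649 [279.1 219.1] world [0.537  0.0844 0.08  ]
blob 482 [287.3 231.7] world [0.5487 0.0908 0.08  ]
uv [281.  218.9] V row [181 186  48  55  56  55  56  56  58  53 180 178  69]
shift [ 0.1513 -0.0043  0.0018] turn -0.2 | pos [0.5353 0.0852 0.3564] h 86.3 tilt [-1.     0.019 -0.005] w 0.0854 F [ 0.6 -0.8  0.5] q7 1.35 t 14.8
```

Emit:
servo_tool:
  motion:
    - [0.04, -0.003, 0.001, 0, -1]
    - [0.085, -0.003, 0.001, 0, -1]
    - [0.125, -0.003, 0.001, 0, -1]
    - [0.15, -0.003, 0.001, 0, -1]
    - [0.151, -0.003, 0.001, 0, -1]
    - [0.151, -0.003, 0.001, 0, -1]
    - [0.151, -0.003, 0.001, 0, -1]

```text
clock: 15.5
tcp_pos: [0.5366, 0.0859, 0.2071]
orientation: [-1.157, 1.253, 1.172]
contact_force: [-0.2, -1.0, 0.1]
grip_width: 0.0855
```

Emit:
servo_tool:
  motion:
    - [0, 0, 0, 0, 0]
    - [0, 0, 0, 0, 1]
    - [0, 0, 0, 0, 1]
    - [0, 0, 0, 0, 1]
    - [0, 0, 0, 0, 1]
    - [0, 0, 0, 0, 1]
  force: 40

```text
clock: 16.1
tcp_pos: [0.5369, 0.086, 0.2081]
orientation: [-1.157, 1.252, 1.171]
contact_force: [-1.7, -0.5, 6.8]
grip_width: 0.043
```

Emit:
servo_tool:
  motion:
    - [-0.02, 0, 0, 0, 1]
    - [-0.06, 0, 0, 0, 1]
    - [-0.105, 0, 0, 0, 1]
    - [-0.145, 0, 0, 0, 1]
    - [-0.155, 0, 0, 0, 1]
    - [-0.155, 0, 0, 0, 1]
    - [-0.155, 0, 0, 0, 1]

```text
clock: 16.8
tcp_pos: [0.5384, 0.0864, 0.3616]
orientation: [-1.156, 1.254, 1.173]
contact_force: [-0.3, 1.3, -2.6]
grip_width: 0.0432
```

```bash
python3 go.py .565 .382 .36 86.5
```

```text
shift [ 0.0004 -0.0077  0.2967] turn -0.16 | pos [0.5384 0.0864 0.3616] h 86.3 tilt [-1.     0.017 -0.004] w 0.0432 F [-0.3  1.3 -2.6] q7 1.35 t 16.8
```

Emit:
servo_tool:
  motion:
    - [0, -0.001, 0.025, 0, 1]
    - [0, -0.002, 0.07, 0, 1]
    - [0, -0.003, 0.12, 0, 1]
    - [0, -0.004, 0.17, 0, 1]
    - [0, -0.005, 0.22, 0, 1]
    - [0, -0.006, 0.265, 0, 1]
    - [0, -0.008, 0.29, 0, 1]
    - [0, -0.008, 0.297, 0, 1]

```text
clock: 17.6
tcp_pos: [0.5636, 0.3864, 0.3566]
orientation: [-1.159, 1.255, 1.179]
contact_force: [-0.7, -0.4, -2.9]
grip_width: 0.0429
```

Emit:
servo_tool:
  motion:
    - [0, 0, 0, 0, 1]
    - [0, 0, 0, 0, 1]
    - [0, 0, 0, 0, 1]

```text
clock: 17.9
tcp_pos: [0.5639, 0.3845, 0.3557]
orientation: [-1.159, 1.259, 1.177]
contact_force: [0.2, -0.8, -1.9]
grip_width: 0.0429
```

```bash
python3 go.py .5655 .382 .260 86.5
```

```text
shift [ 0.0957 -0.0039 -0.0017] turn 0.02 | pos [0.5639 0.3845 0.3557] h 86.5 tilt [-1.     0.022 -0.007] w 0.0429 F [ 0.2 -0.8 -1.9] q7 0.94 t 17.9
```

Emit:
servo_tool:
  motion:
    - [0.02, -0.004, -0.001, 0, 1]
    - [0.05, -0.006, -0.001, 0, 1]
    - [0.075, -0.006, -0.001, 0, 1]
    - [0.09, -0.006, -0.001, 0, 1]
    - [0.095, -0.006, -0.001, 0, 1]
    - [0.095, -0.006, -0.001, 0, 1]
    - [0.095, -0.006, -0.001, 0, 1]

```text
clock: 18.6
tcp_pos: [0.5683, 0.3826, 0.262]
orientation: [-1.158, 1.256, 1.176]
contact_force: [-0.2, 0.9, -1.3]
grip_width: 0.043
```

```bash
python3 go.py .5675 .383 .2575 86.5
```

```text
shift [0.0045 0.0007 0.0004] turn 0.01 | pos [0.5683 0.3826 0.262 ] h 86.5 tilt [-1.     0.02  -0.006] w 0.043 F [-0.2  0.9 -1.3] q7 0.96 t 18.6
```

Emit:
servo_tool:
  motion:
    - [0.002, 0, 0, 0, 1]
    - [0.0045, 0, 0, 0, 1]
    - [0.0045, 0, 0, 0, 1]
    - [0.0045, 0, 0, 0, 0]
    - [0.0045, 0, 0, 0, -1]
    - [0.0045, 0, 0, 0, -1]
    - [0.0045, 0, 0, 0, -1]
    - [0.0045, 0, 0, 0, -1]

```text
clock: 19.4
tcp_pos: [0.5682, 0.3826, 0.2575]
orientation: [-1.158, 1.257, 1.176]
contact_force: [-0.1, -0.3, -1.0]
grip_width: 0.0854
```

Emit:
servo_tool:
  motion:
    - [-0.02, 0, 0, 0, -1]
    - [-0.06, 0, 0, 0, -1]
    - [-0.1, 0, 0, 0, -1]
    - [-0.125, 0, 0, 0, -1]
    - [-0.13, 0, 0, 0, -1]
    - [-0.13, 0, 0, 0, -1]

```text
clock: 20.0
tcp_pos: [0.5709, 0.3832, 0.3881]
orientation: [-1.158, 1.255, 1.176]
contact_force: [0.0, -0.1, 0.3]
grip_width: 0.0853
```

```bash
python3 bore.py .5645 .382 .13 80;python3 bore.py .5026 .3848 .13 80;  python3 - <<'E'
from h import *
p,r,o=pose();im=grab_frame('wrist');t=grab_frame('top');np.save('top2.npy',t)
save('w5',np.hstack([cv2.resize(im,(400,300)),cv2.resize(t[130:270,70:260],(400,300),interpolation=cv2.INTER_CUBIC)]))
print(o['joints'])
E
```

```text
blob 762 [276.7 219.4] world [0.5676 0.3811 0.13  ]
uv [277.6 215.6] V row [155 152 121  62  60  61  61  62  60  60 138 156 157]
blob 537 [272.2 140.2] world [0.5055 0.3811 0.13  ]
uv [277.  135.7] V row [156 165  63  63  64  67  72  85  85  85  83 202 201]
[-0.84198479  0.52579143  0.23709122  1.5453573  -0.14148152  1.10905562
  0.94001214]
```

View pics/w5.png

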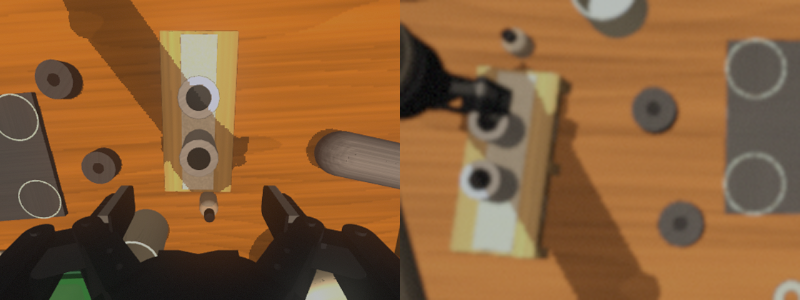

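Both sleeves stand on the tape's centre line (198 px in the left crop), 62 mm apart. Now the discs. I'll make go.py aim the grasp point so it allows for the small tool tilt.

```bash
sed -i 's/^d=r.T/x,y=np.array([x,y])-r[:2,0]*.155\nd=r.T/' go.py; python3 bore.py .6067 .2169 .028 60; python3 go.py .6067 .2169 .34 86.5
```

```text
uv [138.9 236.1] V row [123  92  90  91  62  64  64  62  93  93  89  94  58]
shift [ 0.0458 -0.0509 -0.162 ] turn 0.01 | pos [0.5704 0.3831 0.3856] h 86.5 tilt [-1.     0.023 -0.008] w 0.0851 F [ 0.3  0.6 -0.6] q7 0.94 t 20.25
```

Emit:
servo_tool:
  motion:
    - [0, -0.051, -0.162, 0, -1]
    - [0, -0.051, -0.162, 0, -1]
    - [0, -0.051, -0.162, 0, -1]
    - [0.03, -0.051, -0.162, 0, -1]
    - [0.046, -0.051, -0.162, 0, -1]
    - [0.046, -0.051, -0.162, 0, -1]
    - [0.046, -0.051, -0.162, 0, -1]

```text
clock: 20.95
tcp_pos: [0.6102, 0.2187, 0.3394]
orientation: [-1.159, 1.26, 1.179]
contact_force: [0.9, 0.2, 0.2]
grip_width: 0.0854
```

```bash
python3 bore.py .6067 .2169 .028 72; python3 go.py .6067 .2169 .178 86.5
```

```text
blob 61 [287.2 178.8] world [0.5825 0.2266 0.028 ]
blob 318 [276.7 202.8] world [0.6051 0.2153 0.028 ]
uv [278.4 204.3] V row [76 74 74 74 60 58 58 58 69 73 72 74 76]
shift [ 1.622e-01 -3.400e-03  1.000e-04] turn 0.09 | pos [0.6105 0.219  0.3402] h 86.6 tilt [-1.     0.022 -0.008] w 0.0855 F [ 0.   0.4 -0.9] q7 1.2 t 21.0
```

Emit:
servo_tool:
  motion:
    - [0.04, -0.003, -0.001, 0, -1]
    - [0.08, -0.003, -0.001, 0, -1]
    - [0.115, -0.003, -0.001, 0, -1]
    - [0.14, -0.003, -0.001, 0, -1]
    - [0.155, -0.003, -0.001, 0, -1]
    - [0.161, -0.003, -0.001, 0, -1]
    - [0.161, -0.003, -0.001, 0, -1]

```text
clock: 21.7
tcp_pos: [0.61, 0.2174, 0.1795]
orientation: [-1.16, 1.258, 1.179]
contact_force: [0.1, 0.6, -0.2]
grip_width: 0.0857
```

Emit:
servo_tool:
  motion:
    - [0, 0, 0, 0, 0]
    - [0, 0, 0, 0, 1]
    - [0, 0, 0, 0, 1]
    - [0, 0, 0, 0, 1]
    - [0, 0, 0, 0, 1]
  force: 70

```text
clock: 22.2
tcp_pos: [0.6109, 0.2174, 0.1816]
orientation: [-1.16, 1.255, 1.177]
contact_force: [-1.2, 0.1, 6.9]
grip_width: 0.0536
```

```bash
python3 go.py .6067 .2169 .26 86.5
```

```text
shift [-0.0784  0.0027 -0.0003] turn 0.11 | pos [0.6109 0.2174 0.1816] h 86.6 tilt [-1.     0.019 -0.006] w 0.0536 F [-1.2  0.1  6.9] q7 1.25 t 22.2
```

Emit:
servo_tool:
  motion:
    - [-0.015, 0, 0, 0, 1]
    - [-0.04, 0, 0, 0, 1]
    - [-0.065, 0, 0, 0, 1]
    - [-0.08, 0, 0, 0, 1]
    - [-0.08, 0, 0, 0, 1]
    - [-0.08, 0, 0, 0, 1]

```text
clock: 22.8
tcp_pos: [0.612, 0.2178, 0.2613]
orientation: [-1.16, 1.255, 1.178]
contact_force: [-0.2, 0.0, -5.7]
grip_width: 0.0534
```

```bash
python3 bore.py .6067 .2169 .105 72;python3 go.py .6646 .0914 .27 86.5
python3 - <<'E'
from h import *
save('w6',np.vstack([grab_frame('wrist')[120:330,140:420],grab_frame('side')[80:290,160:440]]))
E
```

```text
blob 1177 [277.2 282.3] world [0.6082 0.2166 0.105 ]
uv [277.6 279.4] V row [78 73 52 53 50 51 50 50 50 50 49 72 77]
shift [-0.01   -0.0633 -0.122 ] turn 0.12 | pos [0.6117 0.2177 0.2605] h 86.6 tilt [-1.     0.021 -0.007] w 0.0539 F [-0.1  0.4 -6.1] q7 1.23 t 22.85
```

View pics/w6.png

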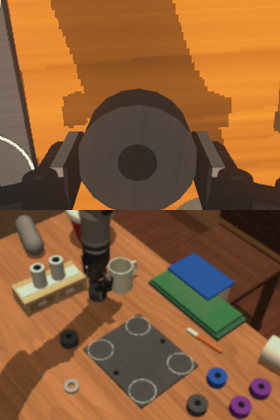

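The disc is held level and centred between the pads, with its mark at (138,162) in the crop. I'll carry it to the (+x,+y) circle.

Emit:
servo_tool:
  motion:
    - [-0.01, -0.012, -0.022, 0, 1]
    - [-0.01, -0.032, -0.06, 0, 1]
    - [-0.01, -0.052, -0.1, 0, 1]
    - [-0.01, -0.062, -0.119, 0, 1]
    - [-0.01, -0.063, -0.122, 0, 1]
    - [-0.01, -0.063, -0.122, 0, 1]
    - [-0.01, -0.063, -0.122, 0, 1]

```text
clock: 23.65
tcp_pos: [0.667, 0.0939, 0.2686]
orientation: [-1.16, 1.258, 1.182]
contact_force: [-0.2, 0.9, -5.5]
grip_width: 0.0535
```

```bash
python3 go.py .6646 .0914 .194 86.5
python3 - <<'E'
from h import *
p,r,o=pose();im=grab_frame('wrist')
for c in[(.6646,.0914),(.6693,-.0933),(.5233,-.0972),(.5191,.0877)]:
  for a in np.linspace(0,2*np.pi,16)[:-1]:
    cv2.drawMarker(im,tuple(int(v) for v in proj('wrist',(c[0]+.038*np.cos(a),c[1]+.038*np.sin(a),.01),(p,r))),(255,0,0),0,5,1)
save('w7',im)
E
```

```text
shift [ 0.0745 -0.0032 -0.0011] turn 0.22 | pos [0.667  0.0939 0.2686] h 86.7 tilt [-1.     0.024 -0.006] w 0.0535 F [-0.2  0.9 -5.5] q7 1.43 t 23.65
```

View pics/w7.png

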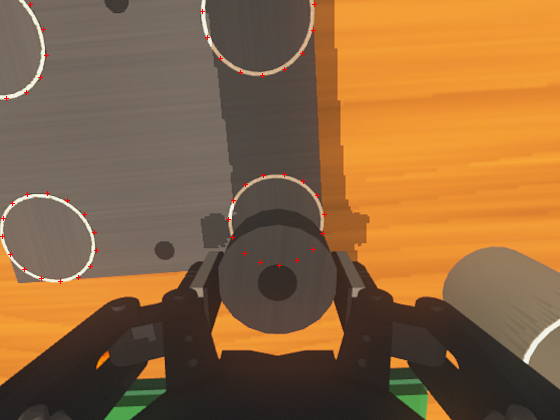

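The projected circles sit on the chalk, for example at (277,220), so the corner estimates are good to 1–2 mm. I'll lower the disc.

Emit:
servo_tool:
  motion:
    - [0.02, -0.002, -0.001, 0, 1]
    - [0.05, -0.003, -0.001, 0, 1]
    - [0.067, -0.003, -0.001, 0, 1]
    - [0.073, -0.003, -0.001, 0, 1]
    - [0.075, -0.003, -0.001, 0, 1]
    - [0.075, -0.003, -0.001, 0, 1]
    - [0.075, -0.003, -0.001, 0, 1]

```text
clock: 24.4
tcp_pos: [0.6688, 0.0928, 0.1951]
orientation: [-1.161, 1.255, 1.181]
contact_force: [1.2, 0.2, -6.6]
grip_width: 0.0538
```

```bash
python3 go.py .6646 .0914 .191 86.5
```

```text
shift [ 0.0041  0.0008 -0.0007] turn 0.26 | pos [0.6688 0.0928 0.1951] h 86.8 tilt [-1.     0.021 -0.006] w 0.0538 F [ 1.2  0.2 -6.6] q7 1.45 t 24.4
```

Emit:
servo_tool:
  motion:
    - [0.002, 0, 0, 0, 1]
    - [0.004, 0, 0, 0, 1]
    - [0.004, 0, 0, 0, 1]
    - [0.004, 0, 0, 0, 0]
    - [0.004, 0, 0, 0, -1]
    - [0.004, 0, 0, 0, -1]
    - [0.004, 0, 0, 0, -1]

```text
clock: 25.1
tcp_pos: [0.669, 0.0928, 0.1915]
orientation: [-1.161, 1.254, 1.18]
contact_force: [0.5, -0.2, -0.6]
grip_width: 0.0855
```

Emit:
servo_tool:
  motion:
    - [-0.03, 0, 0, 0, -1]
    - [-0.07, 0, 0, 0, -1]
    - [-0.11, 0, 0, 0, -1]
    - [-0.145, 0, 0, 0, -1]
    - [-0.15, 0, 0, 0, -1]
    - [-0.15, 0, 0, 0, -1]

```text
clock: 25.7
tcp_pos: [0.6725, 0.0934, 0.3432]
orientation: [-1.162, 1.252, 1.178]
contact_force: [-0.6, 0.5, 0.0]
grip_width: 0.0857
```

```bash
python3 bore.py .6646 .0914 .038 72; python3 go.py .4507 .2203 .34 86.5
```

```text
blob 96 [266.1 175.3] world [0.6413 0.0829 0.038 ]
blob 311 [276.8 198.7] world [0.6638 0.0915 0.038 ]
uv [276.7 199.5] V row [76 74 74 75 57 58 56 57 57 75 78 75 79]
shift [0.0054 0.2248 0.115 ] turn 0.26 | pos [0.6719 0.0934 0.3414] h 86.8 tilt [-1.     0.021 -0.005] w 0.0852 F [ 0.1  0.1 -1.2] q7 1.42 t 25.75
```

Disc 1 is within about 1 mm of the circle centre. Next is the disc at (0.451, 0.220).

Emit:
servo_tool:
  motion:
    - [0, 0.225, 0.115, 0, -1]
    - [0, 0.225, 0.115, 0, -1]
    - [0, 0.225, 0.115, 0, -1]
    - [0, 0.225, 0.115, 0, -1]
    - [0, 0.225, 0.115, 0, -1]
    - [0.005, 0.225, 0.115, 0, -1]
    - [0.005, 0.225, 0.115, 0, -1]
    - [0.005, 0.225, 0.115, 0, -1]

```text
clock: 26.55
tcp_pos: [0.4544, 0.2202, 0.3397]
orientation: [-1.161, 1.256, 1.179]
contact_force: [1.4, 0.3, -0.4]
grip_width: 0.0852
```

```bash
python3 bore.py .4507 .2203 .028 72; python3 go.py .4507 .2203 .178 86.5
```

```text
blob 252 [256.  210.8] world [0.457  0.1967 0.028 ]
uv [279.9 203.2] V row [ 58  51 118 118 118 117 117 116 117 118 118 119 121]
shift [ 0.1619 -0.0024  0.0022] turn 0.13 | pos [0.4548 0.2199 0.3399] h 86.6 tilt [-1.     0.021 -0.006] w 0.0856 F [-0.2 -0.9  0.1] q7 1.03 t 26.6
```

```bash
python3 - <<'E'
from h import *
save('w8',np.hstack([cv2.resize(grab_frame('wrist'),(400,300)),cv2.resize(grab_frame('top')[90:300,70:450],(400,300))]))
E
```

```text
(no output)
```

View pics/w8.png

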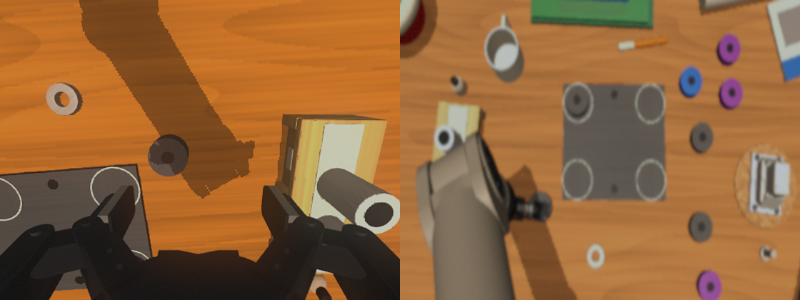

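The disc was knocked aside. In the wrist view it is now at about (167,156) in the half-scale crop, or (234,219) full size, still lying flat and dark grey.

```bash
python3 - <<'E'
from h import *
p,r,o=pose();print(ray('wrist',(234,219),.028,(p,r)))
E
python3 bore.py .465 .175 .028 45;python3 bore.py .465 .175 .028 62; python3 go.py .465 .175 .34 86.5
```

```text
[0.46486909 0.17450908 0.028     ]
uv [234.5 219.1] V row [90 73 72 72 60 59 58 60 57 71 69 71 69]
blob 48 [255.6 202.2] world [0.4491 0.1971 0.028 ]
blob 106 [236.5 218.8] world [0.4647 0.1772 0.028 ]
uv [234.4 219.2] V row [89 73 73 73 60 60 60 59 56 70 69 69 67]
shift [ 0.0002 -0.0162 -0.0436] turn 0.14 | pos [0.4546 0.2202 0.3403] h 86.6 tilt [-1.     0.02  -0.006] w 0.0855 F [ 0.1 -0.4 -0.6] q7 1.03 t 26.8
```

The plate edge is close to the right-hand finger here, so I'll turn the jaws to a heading of about 60° for this grasp.

Emit:
servo_tool:
  motion:
    - [0, -0.016, -0.044, 8, -1]
    - [0, -0.016, -0.044, 16, -1]
    - [0, -0.016, -0.044, 23, -1]
    - [0, -0.016, -0.044, 26.6, -1]
    - [0, -0.016, -0.044, 26.6, -1]
    - [0, -0.016, -0.044, 26.6, -1]
    - [0, -0.016, -0.044, 26.6, -1]

```text
clock: 27.5
tcp_pos: [0.4681, 0.1753, 0.3402]
orientation: [-0.814, 1.432, 0.824]
contact_force: [1.5, 0.3, -0.0]
grip_width: 0.0852
```

```bash
python3 bore.py .465 .175 .028 64; python3 go.py .465 .175 .178 60
```

```text
blob 264 [281.3 203.4] world [0.4663 0.1746 0.028 ]
uv [281. 202.] V row [74 73 72 72 65 56 58 58 57 71 72 71 72]
shift [ 0.1622 -0.0024  0.0028] turn 0.1 | pos [0.4681 0.1753 0.3402] h 60.1 tilt [-1.     0.016 -0.014] w 0.0855 F [-0.1  0.6  0.8] q7 0.69 t 27.55
```

Emit:
servo_tool:
  motion:
    - [0.04, -0.003, 0.003, 0, -1]
    - [0.08, -0.003, 0.003, 0, -1]
    - [0.115, -0.003, 0.003, 0, -1]
    - [0.14, -0.003, 0.003, 0, -1]
    - [0.155, -0.003, 0.003, 0, -1]
    - [0.161, -0.003, 0.003, 0, -1]
    - [0.161, -0.003, 0.003, 0, -1]

```text
clock: 28.25
tcp_pos: [0.4688, 0.1756, 0.1787]
orientation: [-0.814, 1.434, 0.825]
contact_force: [0.5, 0.6, 1.7]
grip_width: 0.0852
```

Emit:
servo_tool:
  motion:
    - [0, 0, 0, 0, 0]
    - [0, 0, 0, 0, 1]
    - [0, 0, 0, 0, 1]
    - [0, 0, 0, 0, 1]
    - [0, 0, 0, 0, 1]
  force: 70

```text
clock: 28.75
tcp_pos: [0.4693, 0.1758, 0.1802]
orientation: [-0.814, 1.431, 0.825]
contact_force: [-1.8, -0.8, 8.6]
grip_width: 0.0538
```

```bash
python3 go.py .465 .175 .27 60
```

```text
shift [-0.0897  0.0023 -0.0021] turn 0.11 | pos [0.4693 0.1758 0.1802] h 60.1 tilt [-1.     0.015 -0.013] w 0.0538 F [-1.8 -0.8  8.6] q7 0.82 t 28.75
```

Gripped. Lift, then turn back while carrying it to circle (0.519, 0.088).

Emit:
servo_tool:
  motion:
    - [-0.015, 0, 0, 0, 1]
    - [-0.045, 0, 0, 0, 1]
    - [-0.075, 0, 0, 0, 1]
    - [-0.09, 0, 0, 0, 1]
    - [-0.09, 0, 0, 0, 1]
    - [-0.09, 0, 0, 0, 1]

```text
clock: 29.35
tcp_pos: [0.4706, 0.1761, 0.2699]
orientation: [-0.814, 1.431, 0.825]
contact_force: [0.0, -0.3, -5.7]
grip_width: 0.0535
```

```bash
python3 go.py .5191 .0877 .27 86.5
```

```text
shift [-0.0008 -0.0885 -0.0505] turn -26.37 | pos [0.4706 0.1761 0.2699] h 60.1 tilt [-1.     0.016 -0.013] w 0.0535 F [ 0.  -0.3 -5.7] q7 0.75 t 29.35
```

Emit:
servo_tool:
  motion:
    - [0, -0.018, -0.01, -4, 1]
    - [0, -0.044, -0.025, -11, 1]
    - [0, -0.07, -0.04, -18, 1]
    - [0, -0.084, -0.048, -24, 1]
    - [0, -0.088, -0.05, -26.4, 1]
    - [0, -0.088, -0.05, -26.4, 1]
    - [0, -0.088, -0.05, -26.4, 1]
    - [0, -0.088, -0.05, -26.4, 1]

```text
clock: 30.15
tcp_pos: [0.5214, 0.0897, 0.2685]
orientation: [-1.157, 1.256, 1.178]
contact_force: [-0.8, 0.6, -5.4]
grip_width: 0.0539
```

```bash
python3 go.py .5191 .0877 .193 86.5
```

```text
shift [ 0.0755 -0.0027 -0.001 ] turn 0.05 | pos [0.5214 0.0897 0.2685] h 86.6 tilt [-1.     0.021 -0.005] w 0.0539 F [-0.8  0.6 -5.4] q7 1.35 t 30.15
```

Emit:
servo_tool:
  motion:
    - [0.02, -0.002, -0.001, 0, 1]
    - [0.05, -0.002, -0.001, 0, 1]
    - [0.067, -0.002, -0.001, 0, 1]
    - [0.073, -0.002, -0.001, 0, 1]
    - [0.075, -0.002, -0.001, 0, 1]
    - [0.075, -0.002, -0.001, 0, 1]
    - [0.075, -0.002, -0.001, 0, 1]

```text
clock: 30.85
tcp_pos: [0.5222, 0.0885, 0.1944]
orientation: [-1.158, 1.254, 1.177]
contact_force: [0.2, 0.6, -4.6]
grip_width: 0.0538
```

```bash
python3 go.py .5191 .0877 .190 86.5
```

```text
shift [ 0.0044 -0.0001 -0.0003] turn 0.05 | pos [0.5222 0.0885 0.1944] h 86.6 tilt [-1.     0.02  -0.004] w 0.0538 F [ 0.2  0.6 -4.6] q7 1.39 t 30.85
```

Emit:
servo_tool:
  motion:
    - [0.002, 0, 0, 0, 1]
    - [0.0045, 0, 0, 0, 1]
    - [0.0045, 0, 0, 0, 1]
    - [0.0045, 0, 0, 0, 0]
    - [0.0045, 0, 0, 0, -1]
    - [0.0045, 0, 0, 0, -1]
    - [0.0045, 0, 0, 0, -1]

```text
clock: 31.55
tcp_pos: [0.5222, 0.0884, 0.19]
orientation: [-1.158, 1.254, 1.177]
contact_force: [-0.3, 0.5, -0.4]
grip_width: 0.0856
```

Emit:
servo_tool:
  motion:
    - [-0.03, 0, 0, 0, -1]
    - [-0.07, 0, 0, 0, -1]
    - [-0.11, 0, 0, 0, -1]
    - [-0.145, 0, 0, 0, -1]
    - [-0.15, 0, 0, 0, -1]
    - [-0.15, 0, 0, 0, -1]

```text
clock: 32.15
tcp_pos: [0.5254, 0.0889, 0.341]
orientation: [-1.158, 1.252, 1.176]
contact_force: [-0.2, -0.1, -1.3]
grip_width: 0.0856
```

```bash
python3 bore.py .5191 .0877 .038 72; python3 go.py .6071 -.2251 .34 86.5
```

```text
blob 1896 [272.8 204. ] world [0.5213 0.0835 0.038 ]
uv [277.1 201.5] V row [70 68 70 68 53 54 52 55 54 71 74 72 75]
shift [-0.0011 -0.104  -0.3078] turn 0.05 | pos [0.5249 0.0889 0.3396] h 86.5 tilt [-1.     0.02  -0.004] w 0.0853 F [ 0.1  0.3 -0.6] q7 1.32 t 32.2
```

Emit:
servo_tool:
  motion:
    - [0, -0.104, -0.308, 0, -1]
    - [0, -0.104, -0.308, 0, -1]
    - [0, -0.104, -0.308, 0, -1]
    - [0, -0.104, -0.308, 0, -1]
    - [0, -0.104, -0.308, 0, -1]
    - [0, -0.104, -0.308, 0, -1]
    - [0, -0.104, -0.308, 0, -1]
    - [0, -0.104, -0.308, 0, -1]

```text
clock: 33.0
tcp_pos: [0.609, -0.2299, 0.3364]
orientation: [-1.153, 1.262, 1.174]
contact_force: [-0.2, 0.0, 0.2]
grip_width: 0.0855
```

Emit:
servo_tool:
  motion:
    - [0, 0, 0, 0, -1]
    - [0, 0, 0, 0, -1]

```text
clock: 33.2
tcp_pos: [0.6085, -0.2289, 0.3346]
orientation: [-1.151, 1.263, 1.177]
contact_force: [0.3, 0.3, 0.4]
grip_width: 0.0854
```

```bash
python3 bore.py .6071 -.2251 .028 74; python3 go.py .6071 -.2251 .178 86.5
```

```text
blob 498 [290.3 210.1] world [ 0.6095 -0.2189  0.028 ]
uv [283.7 208.2] V row [80 80 79 79 63 62 62 60 59 74 76 74 75]
shift [ 0.157  -0.006   0.0051] turn -0.26 | pos [ 0.6087 -0.2285  0.3352] h 86.2 tilt [-1.     0.025 -0.006] w 0.0857 F [0.5 0.3 0.6] q7 1.92 t 33.25
```

Emit:
servo_tool:
  motion:
    - [0.04, -0.005, 0.005, 0, -1]
    - [0.08, -0.005, 0.005, 0, -1]
    - [0.115, -0.005, 0.005, 0, -1]
    - [0.14, -0.005, 0.005, 0, -1]
    - [0.152, -0.005, 0.005, 0, -1]
    - [0.156, -0.005, 0.005, 0, -1]
    - [0.156, -0.005, 0.005, 0, -1]

```text
clock: 33.95
tcp_pos: [0.6104, -0.224, 0.1795]
orientation: [-1.153, 1.261, 1.177]
contact_force: [-0.0, 0.2, -0.2]
grip_width: 0.0852
```

Emit:
servo_tool:
  motion:
    - [0, 0, 0, 0, 0]
    - [0, 0, 0, 0, 1]
    - [0, 0, 0, 0, 1]
    - [0, 0, 0, 0, 1]
    - [0, 0, 0, 0, 1]
  force: 70

```text
clock: 34.45
tcp_pos: [0.6112, -0.2244, 0.1816]
orientation: [-1.155, 1.259, 1.175]
contact_force: [-1.6, 1.1, 7.0]
grip_width: 0.0536
```

Emit:
servo_tool:
  motion:
    - [-0.015, 0, 0, 0, 1]
    - [-0.045, 0, 0, 0, 1]
    - [-0.075, 0, 0, 0, 1]
    - [-0.09, 0, 0, 0, 1]
    - [-0.09, 0, 0, 0, 1]
    - [-0.09, 0, 0, 0, 1]

```text
clock: 35.05
tcp_pos: [0.6127, -0.2236, 0.2709]
orientation: [-1.154, 1.26, 1.176]
contact_force: [-0.3, 1.4, -7.4]
grip_width: 0.0536
```

```bash
python3 go.py .6693 -.0933 .27 86.5
```

```text
shift [-0.001  -0.0516  0.1345] turn -0.21 | pos [ 0.6127 -0.2236  0.2709] h 86.3 tilt [-1.     0.023 -0.006] w 0.0536 F [-0.3  1.4 -7.4] q7 1.93 t 35.05
```

Emit:
servo_tool:
  motion:
    - [0, -0.01, 0.025, 0, 1]
    - [0, -0.026, 0.065, 0, 1]
    - [0, -0.042, 0.11, 0, 1]
    - [0, -0.05, 0.13, 0, 1]
    - [0, -0.052, 0.1345, 0, 1]
    - [0, -0.052, 0.1345, 0, 1]
    - [0, -0.052, 0.1345, 0, 1]
    - [0, -0.052, 0.1345, 0, 1]

```text
clock: 35.85
tcp_pos: [0.6724, -0.095, 0.2685]
orientation: [-1.152, 1.263, 1.174]
contact_force: [-0.3, 0.3, -6.1]
grip_width: 0.054
```

```bash
python3 go.py .6693 -.0933 .1945 86.5
```

```text
shift [ 0.074  -0.0023  0.0031] turn -0.38 | pos [ 0.6724 -0.095   0.2685] h 86.1 tilt [-1.     0.024 -0.007] w 0.054 F [-0.3  0.3 -6.1] q7 1.73 t 35.85
```

Emit:
servo_tool:
  motion:
    - [0.02, -0.002, 0.002, 0, 1]
    - [0.05, -0.002, 0.003, 0, 1]
    - [0.067, -0.002, 0.003, 0, 1]
    - [0.072, -0.002, 0.003, 0, 1]
    - [0.074, -0.002, 0.003, 0, 1]
    - [0.074, -0.002, 0.003, 0, 1]
    - [0.074, -0.002, 0.003, 0, 1]

```text
clock: 36.55
tcp_pos: [0.6735, -0.0929, 0.1958]
orientation: [-1.153, 1.261, 1.172]
contact_force: [-0.1, -0.1, -6.1]
grip_width: 0.0537
```

```bash
python3 go.py .6693 -.0933 .1912 86.5
```

```text
shift [0.0046 0.0006 0.0004] turn -0.39 | pos [ 0.6735 -0.0929  0.1958] h 86.1 tilt [-1.     0.022 -0.007] w 0.0537 F [-0.1 -0.1 -6.1] q7 1.74 t 36.55
```

Emit:
servo_tool:
  motion:
    - [0.002, 0, 0, 0, 1]
    - [0.0045, 0, 0, 0, 1]
    - [0.0045, 0, 0, 0, 1]
    - [0.0045, 0, 0, 0, 0]
    - [0.0045, 0, 0, 0, -1]
    - [0.0045, 0, 0, 0, -1]
    - [0.0045, 0, 0, 0, -1]

```text
clock: 37.25
tcp_pos: [0.6736, -0.093, 0.1918]
orientation: [-1.153, 1.261, 1.171]
contact_force: [-0.4, 0.4, 0.2]
grip_width: 0.0855
```

Emit:
servo_tool:
  motion:
    - [-0.03, 0, 0, 0, -1]
    - [-0.07, 0, 0, 0, -1]
    - [-0.11, 0, 0, 0, -1]
    - [-0.145, 0, 0, 0, -1]
    - [-0.15, 0, 0, 0, -1]
    - [-0.15, 0, 0, 0, -1]

```text
clock: 37.85
tcp_pos: [0.6771, -0.0923, 0.3435]
orientation: [-1.155, 1.258, 1.169]
contact_force: [0.1, -0.6, -1.3]
grip_width: 0.0855
```

```bash
python3 bore.py .6693 -.0933 .038 72;python3 go.py .4405 -.2219 .34 86.5
```

```text
blob 114 [295.6 181.2] world [ 0.6531 -0.0763  0.038 ]
blob 293 [277.4 199.2] world [ 0.669  -0.0942  0.038 ]
uv [278.4 199.4] V row [82 83 80 80 61 61 61 60 61 76 75 74 75]
shift [ 0.0074  0.2234 -0.1445] turn -0.39 | pos [ 0.6766 -0.092   0.3417] h 86.1 tilt [-1.     0.021 -0.007] w 0.0855 F [ 0.3  0.4 -0.7] q7 1.7 t 37.9
```

Emit:
servo_tool:
  motion:
    - [0, 0.223, -0.1445, 0, -1]
    - [0, 0.223, -0.1445, 0, -1]
    - [0, 0.223, -0.1445, 0, -1]
    - [0, 0.223, -0.1445, 0, -1]
    - [0, 0.223, -0.1445, 0, -1]
    - [0.005, 0.223, -0.1445, 0, -1]
    - [0.007, 0.223, -0.1445, 0, -1]
    - [0.007, 0.223, -0.1445, 0, -1]

```text
clock: 38.7
tcp_pos: [0.4448, -0.2204, 0.3394]
orientation: [-1.153, 1.261, 1.173]
contact_force: [1.3, 0.6, 0.1]
grip_width: 0.0855
```

```bash
python3 bore.py .4405 -.2219 .028 74; python3 go.py .4405 -.2219 .178 86.5
```

```text
blob 1573 [283.7 205.2] world [ 0.4431 -0.2165  0.028 ]
uv [277.9 203. ] V row [77 76 74 73 62 61 58 57 59 68 68 69 70]
shift [ 0.1617 -0.002  -0.0002] turn -0.28 | pos [ 0.4455 -0.22    0.3397] h 86.2 tilt [-1.     0.022 -0.006] w 0.0854 F [-0.1  0.2 -0.1] q7 1.96 t 38.75
```

Emit:
servo_tool:
  motion:
    - [0.04, -0.002, 0, 0, -1]
    - [0.08, -0.002, 0, 0, -1]
    - [0.115, -0.002, 0, 0, -1]
    - [0.14, -0.002, 0, 0, -1]
    - [0.155, -0.002, 0, 0, -1]
    - [0.161, -0.002, 0, 0, -1]
    - [0.161, -0.002, 0, 0, -1]

```text
clock: 39.45
tcp_pos: [0.4449, -0.2202, 0.1778]
orientation: [-1.155, 1.259, 1.176]
contact_force: [0.1, -1.1, -0.7]
grip_width: 0.0854
```

Emit:
servo_tool:
  motion:
    - [0, 0, 0, 0, 0]
    - [0, 0, 0, 0, 1]
    - [0, 0, 0, 0, 1]
    - [0, 0, 0, 0, 1]
    - [0, 0, 0, 0, 1]
  force: 70

```text
clock: 39.95
tcp_pos: [0.4456, -0.2205, 0.1792]
orientation: [-1.156, 1.258, 1.174]
contact_force: [-0.8, -0.9, 6.8]
grip_width: 0.054
```

Emit:
servo_tool:
  motion:
    - [-0.015, 0, 0, 0, 1]
    - [-0.045, 0, 0, 0, 1]
    - [-0.075, 0, 0, 0, 1]
    - [-0.09, 0, 0, 0, 1]
    - [-0.09, 0, 0, 0, 1]
    - [-0.09, 0, 0, 0, 1]

```text
clock: 40.55
tcp_pos: [0.447, -0.2196, 0.2689]
orientation: [-1.156, 1.257, 1.174]
contact_force: [-0.6, 0.4, -6.5]
grip_width: 0.0539
```

```bash
python3 bore.py .4405 -.2219 .117 66; python3 go.py .5233 -.0972 .27 86.5
```

```text
blob 1234 [277.2 284.2] world [ 0.4418 -0.2206  0.117 ]
uv [274.2 281.7] V row [67 69 49 47 45 44 44 46 45 46 44 43 70]
shift [-0.0039 -0.0718  0.1279] turn -0.15 | pos [ 0.4468 -0.2196  0.2684] h 86.3 tilt [-1.     0.021 -0.006] w 0.0537 F [-0.9  0.7 -6.9] q7 2.03 t 40.6
```

Emit:
servo_tool:
  motion:
    - [-0.004, -0.014, 0.025, 0, 1]
    - [-0.004, -0.037, 0.065, 0, 1]
    - [-0.004, -0.058, 0.105, 0, 1]
    - [-0.004, -0.069, 0.123, 0, 1]
    - [-0.004, -0.073, 0.128, 0, 1]
    - [-0.004, -0.073, 0.128, 0, 1]
    - [-0.004, -0.073, 0.128, 0, 1]
    - [-0.004, -0.073, 0.128, 0, 1]

```text
clock: 41.4
tcp_pos: [0.5269, -0.0982, 0.2697]
orientation: [-1.153, 1.261, 1.174]
contact_force: [0.3, -0.9, -5.2]
grip_width: 0.054
```

```bash
python3 go.py .5245 -.0972 .192 86.5
```

```text
shift [ 0.0776 -0.0029  0.0023] turn -0.31 | pos [ 0.5269 -0.0982  0.2697] h 86.2 tilt [-1.     0.023 -0.006] w 0.054 F [ 0.3 -0.9 -5.2] q7 1.76 t 41.4
```

Emit:
servo_tool:
  motion:
    - [0.02, -0.003, 0.002, 0, 1]
    - [0.05, -0.003, 0.002, 0, 1]
    - [0.068, -0.003, 0.002, 0, 1]
    - [0.075, -0.003, 0.002, 0, 1]
    - [0.077, -0.003, 0.002, 0, 1]
    - [0.077, -0.003, 0.002, 0, 1]
    - [0.077, -0.003, 0.002, 0, 1]

```text
clock: 42.1
tcp_pos: [0.5287, -0.0971, 0.1936]
orientation: [-1.154, 1.26, 1.172]
contact_force: [0.2, -0.1, -5.4]
grip_width: 0.0539
```

```bash
python3 go.py .5245 -.0972 .189 86.5
```

```text
shift [0.0046 0.0008 0.0006] turn -0.33 | pos [ 0.5287 -0.0971  0.1936] h 86.2 tilt [-1.     0.021 -0.007] w 0.0539 F [ 0.2 -0.1 -5.4] q7 1.8 t 42.1
```

Emit:
servo_tool:
  motion:
    - [0.002, 0, 0, 0, 1]
    - [0.0045, 0, 0, 0, 1]
    - [0.0045, 0, 0, 0, 1]
    - [0.0045, 0, 0, 0, 0]
    - [0.0045, 0, 0, 0, -1]
    - [0.0045, 0, 0, 0, -1]
    - [0.0045, 0, 0, 0, -1]

```text
clock: 42.8
tcp_pos: [0.5289, -0.0972, 0.1895]
orientation: [-1.154, 1.259, 1.172]
contact_force: [0.2, -1.3, 0.2]
grip_width: 0.0855
```

Emit:
servo_tool:
  motion:
    - [-0.03, 0, 0, 0, -1]
    - [-0.07, 0, 0, 0, -1]
    - [-0.115, 0, 0, 0, -1]
    - [-0.16, 0, 0, 0, -1]
    - [-0.19, 0, 0, 0, -1]
    - [-0.2, 0, 0, 0, -1]
    - [-0.2, 0, 0, 0, -1]

```text
clock: 43.5
tcp_pos: [0.5333, -0.0962, 0.3908]
orientation: [-1.155, 1.257, 1.17]
contact_force: [0.5, -0.4, 0.0]
grip_width: 0.0855
```

Emit:
servo_tool:
  motion:
    - [0, 0.02, -0.03, 0, -1]
    - [0, 0.04, -0.07, 0, -1]
    - [0, 0.05, -0.12, 0, -1]
    - [0, 0.05, -0.16, 0, -1]
    - [0, 0.05, -0.2, 0, -1]
    - [0, 0.05, -0.2, 0, -1]
    - [0, 0.05, -0.2, 0, -1]

```text
clock: 44.2
tcp_pos: [0.4692, -0.2929, 0.3909]
orientation: [-1.151, 1.26, 1.171]
contact_force: [0.4, 0.9, -0.6]
grip_width: 0.0854
```

```bash
python3 - <<'E'
from h import *
p,r,o=pose();print(p,o['grip_width'])
t=grab_frame('top');np.save('top3.npy',t)
save('f1',cv2.resize(t[90:300,70:470],(800,420),interpolation=cv2.INTER_CUBIC))
E
```

```text
[ 0.46920754 -0.29292128  0.39091823] 0.08539636385484063
```

View pics/f1.png

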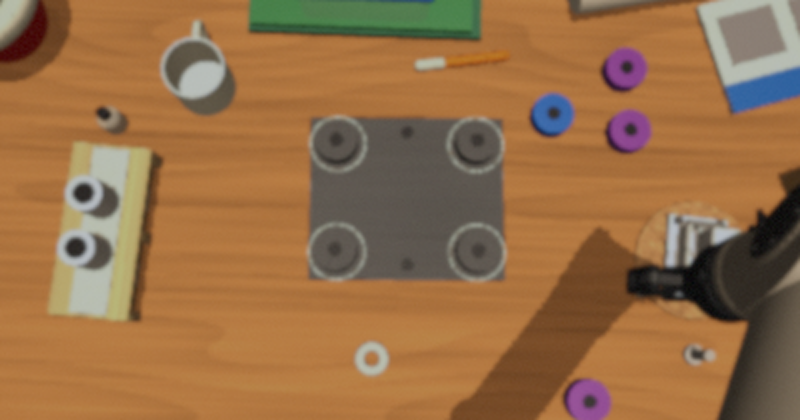

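All four discs lie inside their circles, with marks at about (335,139), (478,140), (335,250) and (478,250). The sleeves stand on the tape and the bystanders look unmoved. One numeric check, then I'll hand in.

```bash
python3 - <<'E'
from h import *
C=[(.6646,.0914),(.6693,-.0933),(.5233,-.0972),(.5191,.0877)]
for (x,y) in[(335,139),(478,140),(478,250),(335,250)]:
    w=ray('top',(70+x/2,90+y/2),.038)[:2];print('disc',w.round(4),'err mm',round(1e3*min(np.linalg.norm(w-c) for c in C),1))
u=np.array([np.cos(np.radians(-3.5)),np.sin(np.radians(-3.5))]);v=np.array([-u[1],u[0]])
for (x,y) in[(83,192),(76,246)]:
    w=ray('top',(70+x/2,90+y/2),.13)[:2]-np.array([.5327,.3842]);print('sleeve shelf xy',(w@u).round(4),(w@v).round(4))
p,r,o=pose();im=grab_frame('wrist')
for a in np.linspace(0,2*np.pi,24):
    cv2.drawMarker(im,tuple(int(q) for q in proj('wrist',(.5235+.08*np.cos(a),-.39+.08*np.sin(a),.006),(p,r))),(255,0,0),0,5,1)
c=np.array([.5235,-.39,.018]);h=np.radians(-4.5);e=np.array([np.cos(h),np.sin(h),0]);f=np.array([-e[1],e[0],0])
for a,b in[(1,1),(1,-1),(-1,1),(-1,-1)]:cv2.drawMarker(im,tuple(int(q) for q in proj('wrist',c+a*.055*e+b*.04*f,(p,r))),(0,255,0),0,9,1)
save('f2',im)
E
```

```text
disc [0.6636 0.0933] err mm 2.1
disc [ 0.6685 -0.0949] err mm 1.8
disc [ 0.5228 -0.0969] err mm 0.5
disc [0.5174 0.0876] err mm 1.8
sleeve shelf xy 0.0354 0.0
sleeve shelf xy -0.0289 -0.001
```

View pics/f2.png

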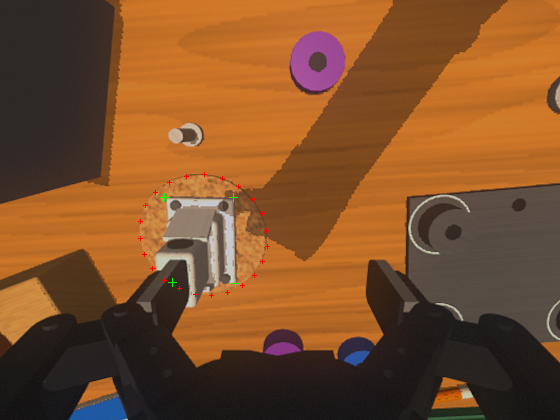

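The bracket's flange corners match the centred prediction within a few millimetres, and the gripper is about 100 mm above it. Handing in.

```bash
python3 -c "
from bench import *
print(hand_in())"
```

```text
the job is handed in; nothing more can be done
None
```

The job is done and handed in at about 44 s. The bracket is on the trivet, both sleeves are in a row on the tape, and all four steel discs are in the chalk circles. `hand_in()` reports no verdict, so the results below are from my own camera checks.

| Item | Last check | Limit |
|---|---|---|
| Bracket on trivet | upright, within a few mm of the trivet's middle (judged by eye against projected markers) | 20 mm |
| Sleeves, off the tape centre line | 0–1 mm | 12 mm |
| Sleeves, spacing between axes | 62–64 mm | 75 mm |
| Discs, off the circle centres | 0.5–2.1 mm | 12 mm |

- **Knocked disc:** one disc had shifted about 5 cm before I reached it. I found it again in the wrist view and gripped it with the jaws turned to clear the plate.
- **Bystanders:** they looked unmoved in the last top view and wrist view, but I did not measure them. The blue and purple look-alikes were left alone.
- **Small disagreements:** the tool picked up a tilt of about 0.02 rad, which I allowed for in the disc moves and the last sleeve placement. The gripper's width reading was 1–2 mm low on every part.

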